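# Close the saucer moulds and couple the pouring spout to the slip line

### The job

Get this casting bench ready to pour: set every mould cover that is on the bench squarely down on a mould base of its own so that it drops over the locating natches and closes flush, and couple the pouring spout to the slip outlet: pull the blue sleeve right back until it stays, push the spout's plug fully home with the bell hanging down, and see that the sleeve springs forward over it. Only once the spout is locked in, swing the red valve lever fully open. Leave the cups, tools and other things on the bench where they are.

Things in the scene. Friction and masses are not known exactly. Their poses are not given: they have to be found in the camera images.
- cover1: mould cover (may be absent): white plaster plate 110 x 88 mm (x, y), 22 mm thick, with a pouring collar 70 x 44 mm (x, y) on top, up to 56 mm above the underside; grip the collar across its 44 mm (y). Two pockets 20 x 20 mm, 10 mm deep, underneath at x = +43, -43 mm. Loose, 0.3 to 0.5 kg; all alike, fit any base either way round. Origin: centre of the underside, z up
- base1: mould base: cream plaster block 110 x 88 x 36 mm high, round hollow in its top, two cone-shaped natches on top at x = +43, -43 mm (9 mm high, 18 mm wide at the foot, 10 mm at the top). Fixed. Origin: centre of the underside, z up. A closed cover's origin lies 36 mm above this, x along x (either way)
- cover2: mould cover (may be absent): white plaster plate 110 x 88 mm (x, y), 22 mm thick, with a pouring collar 70 x 44 mm (x, y) on top, up to 56 mm above the underside; grip the collar across its 44 mm (y). Two pockets 20 x 20 mm, 10 mm deep, underneath at x = +43, -43 mm. Loose, 0.3 to 0.5 kg; all alike, fit any base either way round. Origin: centre of the underside, z up
- base2: mould base: cream plaster block 110 x 88 x 36 mm high, round hollow in its top, two cone-shaped natches on top at x = +43, -43 mm (9 mm high, 18 mm wide at the foot, 10 mm at the top). Fixed. Origin: centre of the underside, z up. A closed cover's origin lies 36 mm above this, x along x (either way)
- cover3: mould cover (may be absent): white plaster plate 110 x 88 mm (x, y), 22 mm thick, with a pouring collar 70 x 44 mm (x, y) on top, up to 56 mm above the underside; grip the collar across its 44 mm (y). Two pockets 20 x 20 mm, 10 mm deep, underneath at x = +43, -43 mm. Loose, 0.3 to 0.5 kg; all alike, fit any base either way round. Origin: centre of the underside, z up
- base3: mould base: cream plaster block 110 x 88 x 36 mm high, round hollow in its top, two cone-shaped natches on top at x = +43, -43 mm (9 mm high, 18 mm wide at the foot, 10 mm at the top). Fixed. Origin: centre of the underside, z up. A closed cover's origin lies 36 mm above this, x along x (either way)
- outlet: slip outlet: grey riser on a round flange, brass ball valve and steel quick coupler with a blue sleeve, on one level axis 150 mm above the bench. Fixed. Origin: centre of the flange on the bench; x points from the coupler's mouth along the pipe to the riser, the way a plug goes in; z up
- mouth (a point): centre of the coupler's open mouth, 150 mm above the bench; axes as the outlet's, +x goes in. Bore 26 mm wide. While the sleeve is forward a tooth blocks the bore; with it back the plug enters, trips the catch when its nose is about 43 mm in, and the sleeve springs forward. The spout's shoulder ends flat on the mouth, nose 45 mm in. The last 7 mm meet 3 to 8 N
- sleeve_grip (a point): middle of the blue coupler sleeve on the pipe's axis (moves with it). The sleeve is a ring 50 mm wide, 32 mm long, its rim 3 mm behind the mouth when forward; grip it across its sides from above. Axes as the outlet's
- sleeve (a joint): how far the sleeve is pulled back from the mouth, m: 0 (forward) to 0.017 (stop). A spring pushes it forward, 3 N at 0 to 9 N at the stop. Pulled past 0.014, a yellow catch rises in front of its rim and it stays back at about 0.013 when let go, until a plug trips it
- valve (a joint): ball valve lever, rad: 0 shut (lever across the pipe) to 1.57 open (lever along the pipe, pointing to the riser), counter-clockwise seen from above; stays where it is left; friction about 0.12 N m
- valve_pivot (a point): on the lever's upright turning pin, level with the middle of the lever's red grip, 193 mm above the bench; axes as the outlet's
- valve_grip (a point): middle of the red grip of the valve lever, 65 mm from the pin (moves with it); grip 52 mm long along the lever, 18 mm wide, 14 mm high; x axis across the lever, -y axis from the pin outwards along the lever, z up
- spout: pouring spout standing on its black bell (54 mm wide): steel leg, brass block 36 x 32 x 40 mm (x, y, z) at heights 55 to 95 mm, to be gripped across its 32 mm (y), level plug along +x at height 75 mm: shoulder 34 mm wide up to x = 24 mm, steel nipple 24 mm wide up to x = 69 mm with tapered nose; small red trigger at -x. Loose, about 0.35 kg. Origin: centre of the bell's underside, z up
- spout_shoulder (a point): centre of the face of the spout's shoulder, 24 mm along x and 75 mm above the spout's origin; axes as the spout's; meets point mouth, x along x, when the plug is fully home
- cup_a: bystander, leave alone: unfired clay cup, 72 mm wide, 62 mm high; origin on its underside at the middle
- cup_b: bystander, leave alone: unfired clay cup, 72 mm wide, 62 mm high; origin on its underside at the middle
- soap: bystander, leave alone: white jar of mould soap with a green lid, 72 mm wide, 85 mm high; origin on its underside at the middle
- brush: bystander, leave alone: brush, 180 mm long; origin on its underside at the middle
- fettler: bystander, leave alone: spatula with a wooden handle, 200 mm long; origin on its underside at the middle
- mallet: bystander, leave alone: mallet, 240 mm long; origin on its underside at the middle
- bat: bystander, leave alone: small plaster slab 90 x 70 x 16 mm; origin on its underside at the middle
Mind the look-alikes: they are no part of the job. Leave any purple look-alike of the cover3 alone.

How it is judged:
By the outcome, as a careful person would: the job done as asked, in the order asked, and still so for the second after the job is handed in, with the robot touching nothing.
Of cover1, cover2, cover3 only 2 to 3 are there at a start; the rules pass over those that are not, and their reading is None.
At some moment in a run one of cover1, cover2, cover3 may be knocked a few centimetres aside while the robot is not near it.
It also fails if it takes over 210 s, if anything falls off the work surface, if the arm or the gripper's body presses on something with over 40 N, if the wrist force passes 120 N, or if a joint passes its speed limit or range.

### The arm

A 6-joint arm with a two-finger parallel gripper is mounted at the origin on the work surface. World frame = base frame: x ahead of the robot, y to its left, z up, the work surface at z = 0. Lengths are in mm, angles in rad, forces in N, time in s.
With the tool pointing down it reaches from about 300 to 875 mm from the base axis. Payload 6.4 kg.
Tool frame: the origin (TCP) lies at the very end of the fingers, on their centre line; the grasp point (between the pads) lies 19 mm behind it (robot.grip_point_offset is the distance from the TCP to the grasp point, in mm); z points along the fingers, y is the line along which they close (so a half turn about z gives the same grasp; the last joint's range is limited). The gripper opens to 88 mm and grips with 3 to 60 N. Pads are 18 mm wide; open, the fingers measure 123 mm over their backs; the gripper's body (75 mm by 187 mm) begins 45 mm behind the grasp point.
Start: joints at [-1.413, 0.181, 1.607, -0, 1.354, -0.206], TCP at [204.618, -537.376, 238.714] pointing down, gripper open.
Joint ranges: [-2.99, 2.99], [-0.89, 2.07], [0.3, 2.58], [-1.14, 4.28], [0, 2.63], [-3.12, 3.12]. Speed limits (rad/s): [2.57, 2.57, 3.01, 3.14, 3.14, 3.14].

### API

Orientations are given as a rotation vector (axis times angle).
In Python, from station import readout, imaging, robot gives the robot as it stands.
- The arm moves only by the tool apply_moves, never from a script. Its argument "increments" is a list of rows, each an object with "offset": the shift along the world's x, y, z each as a share of 20 cm, from -1 to 1, a list of three; "delta_rot": the turn, a rotation vector about the world's x, y, z each as a share of 1.5 rad, from -1 to 1, a list of three. A call has 1 to 10 rows; each row is the pose to reach, as a shift and turn from the pose commanded when the call began; what a row does not reach only later rows make up. A row lasts 1/10 s, in which the tool goes at most 50 mm and 8.59 degrees, less where a joint would pass 70% of its speed; a pose out of reach is approached as far as the arm can. A call with a number of a shift or a turn outside -1 to 1 is refused whole. A call with a gripper value outside its range is refused whole. "fingers" is the closure, from -1 (fully open) to 1 (shut), set as the call begins (left out, the last holds). The fingers move at their own pace and stop on an object; the grip force is fixed at half the most. Time passes only in rows, so rows that repeat a pose let the fingers close. It gives the time, the measured TCP pose, the force, the opening and the grip force at its end, in the units of the state.
- readout.state(): the state, without advancing time (a new reading comes with each control period).
- imaging.read_camera(name): name is "scene" or "top" or "wrist"; returns a dict with "img" (420x560x3 uint8, red, green, blue), "depth" (420x560 float32, mm along the optical axis (not along the pixel's ray), 0 where there is no reading), "intrinsics" (3x3 intrinsics, pixels), "world_from_camera" (4x4, takes a point from camera to world coordinates). Camera axes: x right, y down, z forward; pixel columns grow to the right and rows downward; lengths in mm; the calibration is good to about 2 mm. The wrist camera is an equidistant fisheye: a pixel r from the principal point sees the ray r / f radians off the axis. A picture is of the moment at which its call begins.
- robot.hand_in(): hands the job in; it is judged then, once.
The state is a dict: "t": time; "q": joint angles; "dq": joint speeds; "tau": joint torques, N m; "tool_pos": TCP position; "orientation": TCP orientation; "wrist_force": force on the tool from outside, world axes, zero at the start; "torque": the same for the moment, N m; "grip_width": finger opening in mm; "finger_force": force on a finger pad.
Only numpy, scipy, OpenCV 4.12 (cv2) and the standard library are available. Lean on these libraries where they do the work, as an engineer would, in place of code of your own. Each camera call takes 0.05 s, during which the arm holds its last target. There are 200 camera calls.

## Working session

There is one attempt and no reset: what is moved stays moved. The work goes in short steps, Python scripts to look and compute and a tool call to move; the robot and the scene stay as the last step left them, time stands still between calls to the robot, and variables do not carry over. Pictures are saved under pics/ and viewed, at most 14 in all, crops included, and the job is handed in when it is done.

Besides the shell and the picture viewer there is one more tool, called as a command line: name --argument value ..., lists and objects as JSON in quotes. apply_moves: Moves the arm, as the interface text tells. Shift numbers are shares of 20 cm and turn numbers shares of 1.5 rad, none past 1 either way. Its arguments: {"type":"object","properties":{"increments":{"type":"array","items":{"type":"object","properties":{"offset":{"type":"array","items":{"type":"number","minimum":-1,"maximum":1}},"delta_rot":{"type":"array","items":{"type":"number","minimum":-1,"maximum":1}}}}},"fingers":{"type":"number"}},"required":["increments"]}

```bash
mkdir -p pics; ls; python3 - <<'E'
from station import readout, imaging, robot
import cv2,numpy as np
for n in("scene","top"):
    c=imaging.read_camera(n); cv2.imwrite(f"pics/{n}0.png",c["img"][:,:,::-1]); np.savez(f"{n}0.npz",**c)
    print(n,np.round(c["intrinsics"],1).tolist(),np.round(c["world_from_camera"],3).tolist(),(c["depth"]>0).mean())
print(readout.state())
E
```

```text
pics
scene [[442.2, 0.0, 274.9], [0.0, 442.2, 205.2], [0.0, 0.0, 1.0]] [[-0.611, 0.645, -0.459, 1027.148], [0.792, 0.508, -0.34, 384.061], [0.013, -0.571, -0.821, 1099.497], [0.0, 0.0, 0.0, 1.0]] 0.9960501700680272
top [[514.6, 0.0, 283.4], [0.0, 514.6, 215.8], [0.0, 0.0, 1.0]] [[-0.003, -0.997, 0.08, 384.392], [-1.0, 0.004, 0.012, -27.147], [-0.012, -0.08, -0.997, 1584.142], [0.0, 0.0, 0.0, 1.0]] 0.9960204081632653
{'t': 0.1, 'q': array([-1.41328098e+00,  1.81504606e-01,  1.60785353e+00, -3.42911993e-06,
        1.35383154e+00, -2.06299220e-01]), 'dq': array([-1.73907352e-05, -2.79508674e-03, -1.47147257e-03,  7.11066767e-04,
       -1.50243731e-03, -1.23655098e-04]), 'tau': array([ 3.59702090e-04, -4.34824491e+01, -3.42698121e+01,  7.05341832e-02,
        3.40253930e-02, -4.00841498e-05]), 'tool_pos': array([ 204.54937799, -536.88346515,  237.90528793]), 'orientation': array([-3.08818727e+00, -5.68044371e-01, -5.58973677e-05]), 'wrist_force': array([-0.21031213,  0.17828011,  0.55377009]), 'torque': array([-0.03691968, -0.00761401,  0.0167782 ]), 'finger_force': 0.0, 'grip_width': 88.41126910437069}
```

View pics/top0.png

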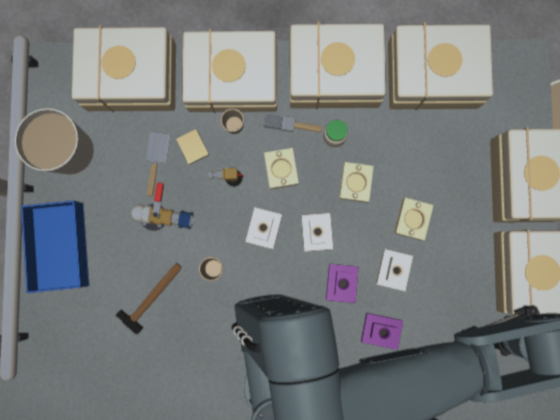

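View pics/scene0.png

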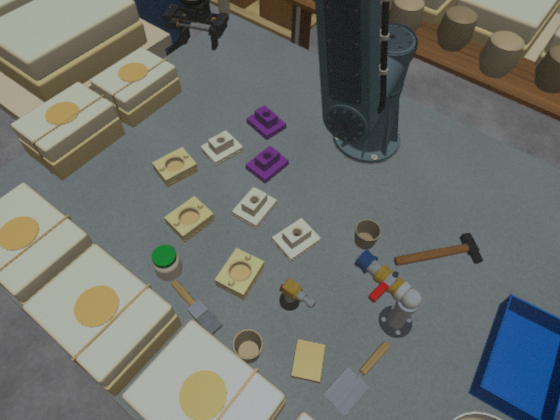

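The top view shows three white covers (264,228), (317,231) and (396,270). The cream bases are at (281,168), (357,182) and (415,219). The spout is at (232,175) and the outlet at (160,215), mouth to the right. Two purple look-alikes sit near (343,284) and (383,331).

```bash
cat > h.py <<'E'
import numpy as np,cv2
def cloud(c):
    K=c["intrinsics"];T=c["world_from_camera"];d=c["depth"].astype(float)
    v,u=np.mgrid[:d.shape[0],:d.shape[1]]
    P=np.stack([(u-K[0,2])/K[0,0]*d,(v-K[1,2])/K[1,1]*d,d],-1)
    return P@T[:3,:3].T+T[:3,3]
def proj(c,p):
    T=np.linalg.inv(c["world_from_camera"]);q=T[:3,:3]@np.asarray(p,float)+T[:3,3];q=c["intrinsics"]@q;return q[:2]/q[2]
def rect(pts):  # centre, size, long-axis angle (deg) of xy points
    (x,y),(w,h),a=cv2.minAreaRect(pts[:,:2].astype(np.float32))
    if w<h:w,h,a=h,w,a+90
    return np.round([x,y,w,h,(a+90)%180-90],1)
E
python3 - <<'E'
from h import *
for n in("top","scene"):
    c=dict(np.load(n+"0.npz"));P=cloud(c);hsv=cv2.cvtColor(c["img"],cv2.COLOR_RGB2HSV)
    H,S,V=[hsv[...,i].astype(int) for i in range(3)]
    inb=(P[...,0]>200)&(P[...,0]<800)&(abs(P[...,1])<500)&(P[...,2]<260)&(P[...,2]>6)
    ms={"white":(S<45)&(V>150)&(P[...,2]<70),"cream":(S>=35)&(H>18)&(H<36)&(V>130),"blue":(H>100)&(H<125)&(S>110)&(P[...,2]>90),"red":((H<8)|(H>172))&(S>150)&(V>90)}
    for k,m in ms.items():
        m=(m&inb).astype(np.uint8)
        m=cv2.morphologyEx(m,cv2.MORPH_OPEN,np.ones((2,2)))
        N,L,st,_=cv2.connectedComponentsWithStats(m)
        for i in range(1,N):
            if st[i,4]<25: continue
            p=P[L==i]; print(n,k,st[i].tolist(),"rect",rect(p),"z5,50,95",np.round(np.percentile(p[:,2],[5,50,95])),"med",np.round(np.median(p,0)))
E
```

```text
top white [266, 149, 33, 40, 646] rect [551.1 -20.9 331.2  89.8   8.9] z5,50,95 [ 5. 35. 42.] med [652.  -4.  35.]
top white [341, 163, 33, 39, 641] rect [ 511.7 -174.8  370.7  121.1  -31.1] z5,50,95 [ 2. 35. 41.] med [ 610. -232.   35.]
top white [398, 199, 20, 38, 304] rect [ 430.7 -237.8  418.7  103.6  -63.7] z5,50,95 [28. 35. 41.] med [ 504. -376.   35.]
top white [412, 202, 22, 39, 328] rect [ 469.8 -247.7  458.7  115.8  -83. ] z5,50,95 [-1. 35. 42.] med [ 486. -434.   35.]
top white [247, 208, 36, 42, 975] rect [460.1  26.1 140.9 120.1  75.6] z5,50,95 [ 3. 23. 59.] med [470.  48.  23.]
top white [303, 214, 31, 38, 985] rect [450.5 -90.5 136.2 122.3 -85.7] z5,50,95 [ 2. 23. 58.] med [ 457. -111.   23.]
top white [378, 250, 36, 42, 953] rect [ 375.3 -215.   368.8  110.    76. ] z5,50,95 [ 3. 23. 58.] med [ 342. -343.   23.]
top cream [178, 130, 31, 35, 650] rect [562.5 153.3 500.3  82.4  36. ] z5,50,95 [ 5. 15. 22.] med [725. 272.  15.]
top cream [266, 150, 30, 37, 740] rect [545.9 -11.7 324.5  84.8   5.5] z5,50,95 [10. 32. 42.] med [666.  -4.  32.]
top cream [341, 164, 33, 39, 9
[... 1999 characters left out ...]
 cream [174, 282, 21, 23, 140] rect [790.2 -79.2  81.6  14.9  80.2] z5,50,95 [14. 19. 22.] med [791. -81.  19.]
scene cream [399, 282, 6, 6, 28] rect [760.2 374.5 534.1  11.6   3.3] z5,50,95 [169. 173. 175.] med [505. 361. 173.]
scene cream [292, 341, 34, 42, 1074] rect [850.5 335.5 360.2  70.   26. ] z5,50,95 [11. 16. 19.] med [732. 278.  16.]
scene cream [363, 345, 23, 29, 180] rect [630.2 401.   85.1  13.9  -7.6] z5,50,95 [-1. 17. 22.] med [633. 400.  17.]
scene blue [358, 251, 20, 18, 197] rect [445.4 261.4 144.2  35.7   5.9] z5,50,95 [158. 170. 175.] med [499. 265. 170.]
scene red [370, 283, 19, 19, 171] rect [523.6 333.3 135.2  17.1  -3. ] z5,50,95 [  1. 199. 202.] med [564. 331. 199.]
```

```bash
cat >> h.py <<'E'
def band(P,xy,zr,r=85):
    m=(np.hypot(P[...,0]-xy[0],P[...,1]-xy[1])<r)&(P[...,2]>zr[0])&(P[...,2]<zr[1])
    m=cv2.morphologyEx(m.astype(np.uint8),cv2.MORPH_OPEN,np.ones((3,3)))
    N,L,st,_=cv2.connectedComponentsWithStats(m)
    if N<2: return None
    m=L==1+np.argmax(st[1:,4]); return P[m]
E
python3 - <<'E'
from h import *
C={"cA":(470,48),"cB":(457,-111),"cC":(342,-343)};B={"b1":(666,-4),"b2":(614,-234),"b3":(496,-406)}
for n in("top","scene"):
    c=dict(np.load(n+"0.npz"));P=cloud(c)
    for k,xy in C.items():
        for zr in((10,35),(45,65)):
            p=band(P,xy,zr); print(n,k,zr,rect(p),np.round(np.median(p[:,2]),1)) if p is not None else 0
    for k,xy in B.items():
        p=band(P,xy,(26,50)); print(n,k,rect(p),np.round(np.median(p[:,2]),1))
    for k,xy,zr,r in(("spout",(628,144),(80,105),60),("lever",(560,327),(185,210),40),("sleeve",(487,263),(150,185),40),("pipe",(490,310),(135,185),100)):
        p=band(P,xy,zr,r); print(n,k,rect(p),np.round(np.percentile(p[:,2],[50,95]),1))
E
```

```text
top cA (10, 35) [475.1  53.3 110.5  88.2 -14.8] 21.4
top cA (45, 65) [475.   53.   69.8  43.9 -14.5] 54.9
top cB (10, 35) [ 462.1 -109.7  109.7   88.3    4.2] 20.9
top cB (45, 65) [ 462.1 -109.7   70.    44.5    4.2] 54.9
top cC (10, 35) [ 346.3 -342.2  110.    89.5  -13.6] 21.2
top cC (45, 65) [ 346.7 -342.9   70.1   45.2  -13. ] 54.8
top b1 [656.9  -1.2 111.5  87.8   9.2] 35.2
top b2 [ 613.3 -229.7  112.6   88.5   -7.8] 35.1
top b3 [ 499.5 -402.1  110.2   89.1  -15.4] 34.9
top spout [630.4 160.9  64.1  31.  -88.4] [92.1 98.2]
top lever [555.7 332.   68.8  20.3  -7.9] [197.6 203.8]
top sleeve [492.2 273.5  57.5  44.   83.1] [167.3 175.8]
top pipe [500.3 326.  164.   49.   81.5] [168.1 175.9]
scene cA (10, 35) [477.6  51.  111.4  91.  -14.6] 21.5
scene cA (45, 65) [476.9  51.   71.6  46.5 -13. ] 54.6
scene cB (10, 35) [ 465.  -110.8  113.2   89.2    4.2] 21.0
scene cB (45, 65) [ 464.4 -111.    72.    47.2    5.9] 54.6
scene cC (10, 35) [ 351.1 -342.7  110.    89.9  -14.4] 20.9
scene cC (45, 65) [ 349.6 -345.6   70.6   49.4  -12.7] 53.9
scene b1 [658.9  -3.1 112.3  90.5   9.4] 35.2
scene b2 [ 615.4 -231.9  111.7   93.8   -7.7] 35.1
scene b3 [ 502.  -404.6  111.5   95.5  -14.6] 34.7
scene spout [634.4 157.2  60.8  31.8 -89.8] [92.3 97.3]
scene lever [556.5 329.8  71.7  18.7  -8. ] [198.2 201.9]
scene sleeve [495.5 271.6  55.9  47.1  82.4] [166.6 174.4]
scene pipe [498.  284.7  82.2  47.7  79.7] [166.5 173.8]
```

apply_moves --increments '[{"offset": [0.2, 0.25, -0.1], "delta_rot": [0, 0, -0.1]}, {"offset": [0.4, 0.5, -0.2], "delta_rot": [0, 0, -0.2]}, {"offset": [0.55, 0.75, -0.3], "delta_rot": [0, 0, -0.3]}, {"offset": [0.717, 0.972, -0.4], "delta_rot": [0, 0, -0.4]}, {"offset": [0.717, 0.972, -0.4], "delta_rot": [0, 0, -0.4]}, {"offset": [0.717, 0.972, -0.4], "delta_rot": [0, 0, -0.4]}, {"offset": [0.717, 0.972, -0.4], "delta_rot": [0, 0, -0.4]}, {"offset": [0.717, 0.972, -0.4], "delta_rot": [0, 0, -0.4]}]' --fingers -1

```text
t: 0.9
tool_pos: [347.9, -344.0, 159.2]
orientation: [3.119, -0.369, 0.0]
wrist_force: [-0.3, 0.1, 0.1]
grip_width: 88.2
finger_force: 0.0
```

```bash
cat > w.py <<'E'
from station import readout, imaging, robot
from h import *
def wcloud(c):
    K=c["intrinsics"];T=c["world_from_camera"];d=c["depth"].astype(float)
    v,u=np.mgrid[:d.shape[0],:d.shape[1]]
    a=(u-K[0,2])/K[0,0];b=(v-K[1,2])/K[1,1];r=np.hypot(a,b)+1e-9
    t=np.tan(np.minimum(r,1.4))/r
    P=np.stack([a*t*d,b*t*d,d],-1); P[r>1.3]=1e6
    return P@T[:3,:3].T+T[:3,3]
def wshot(name):
    c=imaging.read_camera("wrist");cv2.imwrite(f"pics/{name}.png",c["img"][:,:,::-1]);np.savez(name+".npz",**c);return c,wcloud(c)
def st():
    s=readout.state();R=cv2.Rodrigues(s["orientation"])[0]
    print("t",round(s["t"],2),"pos",np.round(s["tool_pos"],1),"xang",np.round(np.degrees(np.arctan2(R[1,0],R[0,0])),1),"tilt",np.round(R[:,2],3),"F",np.round(s["wrist_force"],1),"w",round(s["grip_width"],1),"f",round(s["finger_force"],1));return s
E
python3 - <<'E'
from w import *
s=st();c,P=wshot("w1");print(c["intrinsics"],c["world_from_camera"])
for k,xy,zr in(("cC",(348,-343),(10,35)),("cC",(348,-343),(45,65)),("b3",(500,-403),(26,50))):
    p=band(P,xy,zr); print(k,zr,None if p is None else (rect(p),np.median(p[:,2])))
E
```

```text
t 0.9 pos [ 347.9 -344.   159.2] xang -13.5 tilt [ 0.    -0.001 -1.   ] F [-0.3  0.1  0.1] w 88.2 f 0.0
[[325.1922621    0.         281.07376288]
 [  0.         325.1922621  210.12656982]
 [  0.           0.           1.        ]] [[-2.34471159e-01 -9.32383051e-01 -2.75109290e-01  4.18795629e+02]
 [-9.72123029e-01  2.24974830e-01  6.60540940e-02 -3.60415901e+02]
 [ 3.04947971e-04  2.82927856e-01 -9.59141145e-01  3.04318322e+02]
 [ 0.00000000e+00  0.00000000e+00  0.00000000e+00  1.00000000e+00]]
cC (10, 35) (array([ 346.3, -344.2,  110. ,   88.4,  -13.8]), np.float64(20.993572053898504))
cC (45, 65) (array([ 345.9, -344.1,   70.4,   43.5,  -13.8]), np.float64(54.864609806838956))
b3 (26, 50) (array([ 481.2, -398.5,   88.5,   73.3,   74.8]), np.float64(35.04713063459485))
```

View pics/w1.png

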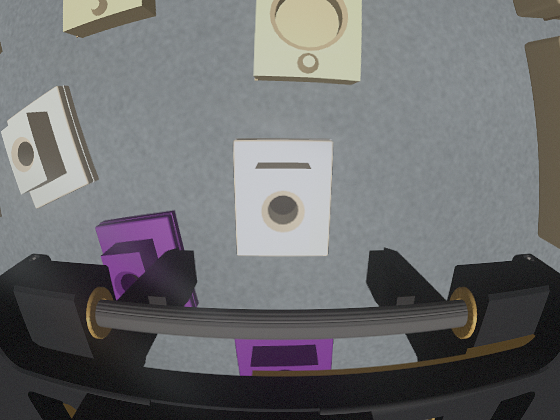

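The wrist view shows cover C centred at (283,200), square between the fingers, with a base above it. Its position agrees with the other cameras. The fingers are clear of the purple plates. Descending now.

apply_moves --increments '[{"offset": [-0.009, 0, -0.2]}, {"offset": [-0.009, 0, -0.4]}, {"offset": [-0.009, 0, -0.55]}, {"offset": [-0.009, 0, -0.62]}, {"offset": [-0.009, 0, -0.66]}, {"offset": [-0.009, 0, -0.66]}]'

```text
validation failed for argument at $.in...
```

apply_moves --increments '[{"offset": [0, 0, 0]}, {"offset": [0, 0, 0]}, {"offset": [0, 0, 0]}, {"offset": [0, 0, 0]}, {"offset": [0, 0, 0]}, {"offset": [0, 0, 0]}, {"offset": [0, 0, 0]}, {"offset": [0, 0, 0]}]' --fingers 1

```text
validation failed for argument at $.in...
```

apply_moves --increments '[{"offset": [-0.009, 0, -0.2], "delta_rot": [0, 0, 0]}, {"offset": [-0.009, 0, -0.4], "delta_rot": [0, 0, 0]}, {"offset": [-0.009, 0, -0.55], "delta_rot": [0, 0, 0]}, {"offset": [-0.009, 0, -0.62], "delta_rot": [0, 0, 0]}, {"offset": [-0.009, 0, -0.66], "delta_rot": [0, 0, 0]}, {"offset": [-0.009, 0, -0.66], "delta_rot": [0, 0, 0]}]' --fingers -1

```text
t: 1.55
tool_pos: [345.5, -343.9, 26.3]
orientation: [-3.119, 0.373, 0.001]
wrist_force: [-0.1, 0.4, 0.1]
grip_width: 88.1
finger_force: 0.0
```

apply_moves --increments '[{"offset": [0, 0, 0], "delta_rot": [0, 0, 0]}, {"offset": [0, 0, 0], "delta_rot": [0, 0, 0]}, {"offset": [0, 0, 0], "delta_rot": [0, 0, 0]}, {"offset": [0, 0, 0], "delta_rot": [0, 0, 0]}, {"offset": [0, 0, 0], "delta_rot": [0, 0, 0]}, {"offset": [0, 0, 0], "delta_rot": [0, 0, 0]}, {"offset": [0, 0, 0], "delta_rot": [0, 0, 0]}]' --fingers 1

```text
t: 2.25
tool_pos: [346.4, -343.4, 27.0]
orientation: [3.119, -0.37, 0.001]
wrist_force: [-0.9, -1.3, 1.9]
grip_width: 43.8
finger_force: 30.0
```

apply_moves --increments '[{"offset": [0, 0, 0.2], "delta_rot": [0, 0, 0]}, {"offset": [0, 0, 0.38], "delta_rot": [0, 0, 0]}, {"offset": [0.2, -0.08, 0.4], "delta_rot": [0, 0, 0]}, {"offset": [0.42, -0.17, 0.4], "delta_rot": [0, 0, -0.016]}, {"offset": [0.64, -0.25, 0.4], "delta_rot": [0, 0, -0.016]}, {"offset": [0.764, -0.301, 0.4], "delta_rot": [0, 0, -0.016]}, {"offset": [0.764, -0.301, 0.4], "delta_rot": [0, 0, -0.016]}, {"offset": [0.764, -0.301, 0.4], "delta_rot": [0, 0, -0.016]}]'

```text
t: 3.05
tool_pos: [498.4, -402.0, 105.1]
orientation: [-3.113, 0.406, 0.004]
wrist_force: [-0.5, 0.5, -3.9]
grip_width: 43.7
finger_force: 30.0
```

```bash
python3 - <<'E'
from w import *
s=st();c,P=wshot("w2")
for k,xy,zr in(("b3",(500,-403),(26,50)),("b2",(614,-230),(26,50)),("coll",(500,-403),(126,150)),("cov",(500,-403),(95,115))):
    p=band(P,xy,zr); print(k,zr,None if p is None else (rect(p),np.median(p[:,2])))
E
```

```text
t 3.05 pos [ 498.4 -402.   105.1] xang -14.9 tilt [-0.002  0.003 -1.   ] F [-0.5  0.5 -3.9] w 43.7 f 30.0
b3 (26, 50) (array([ 549.4, -417.1,   88.1,    7.1,   74.6]), np.float64(35.03362919950524))
b2 (26, 50) (array([ 613.1, -231. ,  110.7,   91.2,   -7.9]), np.float64(35.058674631846955))
coll (126, 150) (array([ 511.2, -404.9,   77.7,   44. ,   75.3]), np.float64(132.88807979469578))
cov (95, 115) (array([ 525.2, -408.4,   88.3,   54.7,   75. ]), np.float64(98.88604607613632))
```

View pics/w2.png

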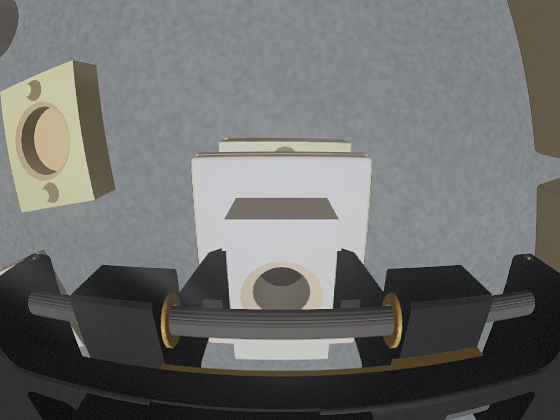

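The held cover (plate edge near row 155) sits almost directly over base 3. The base's far edge is visible at row 140, and only 1–2 mm needs correcting. Lowering now.

apply_moves --increments '[{"offset": [0.003, -0.003, 0], "delta_rot": [0, 0, -0.004]}, {"offset": [0.003, -0.003, -0.08], "delta_rot": [0, 0, -0.004]}, {"offset": [0.003, -0.003, -0.13], "delta_rot": [0, 0, -0.004]}, {"offset": [0.003, -0.003, -0.17], "delta_rot": [0, 0, -0.004]}, {"offset": [0.003, -0.003, -0.19], "delta_rot": [0, 0, -0.004]}, {"offset": [0.003, -0.003, -0.205], "delta_rot": [0, 0, -0.004]}, {"offset": [0.003, -0.003, -0.215], "delta_rot": [0, 0, -0.004]}, {"offset": [0.003, -0.003, -0.215], "delta_rot": [0, 0, -0.004]}]'

```text
t: 3.9
tool_pos: [499.7, -403.8, 63.7]
orientation: [3.114, -0.417, 0.0]
wrist_force: [-0.1, 0.8, -4.0]
grip_width: 43.8
finger_force: 30.0
```

apply_moves --increments '[{"offset": [0, 0, -0.008], "delta_rot": [0, 0, 0]}, {"offset": [0, 0, -0.008], "delta_rot": [0, 0, 0]}]'

```text
t: 4.1
tool_pos: [500.0, -404.1, 63.1]
orientation: [3.113, -0.417, 0.001]
wrist_force: [-1.5, 1.3, 1.2]
grip_width: 43.6
finger_force: 30.0
```

apply_moves --increments '[{"offset": [0, 0, 0], "delta_rot": [0, 0, 0]}, {"offset": [0, 0, 0], "delta_rot": [0, 0, 0]}, {"offset": [0, 0, 0], "delta_rot": [0, 0, 0]}, {"offset": [0, 0, 0], "delta_rot": [0, 0, 0]}, {"offset": [0, 0, 0.1], "delta_rot": [0, 0, 0]}, {"offset": [0, 0, 0.3], "delta_rot": [0, 0, 0]}, {"offset": [0, 0, 0.45], "delta_rot": [0, 0, 0]}, {"offset": [0, 0, 0.45], "delta_rot": [0, 0, 0]}]' --fingers -1

```text
t: 4.9
tool_pos: [501.9, -406.3, 157.9]
orientation: [3.108, -0.416, 0.011]
wrist_force: [0.9, -1.1, 0.7]
grip_width: 88.2
finger_force: 0.0
```

```bash
cat > look.py <<'E'
from w import *
C={"cA":(475,53),"cB":(462,-110),"cC":(347,-343)};B={"b1":(657,-2),"b2":(613,-230),"b3":(500,-403)}
def covers(P):
    for k,xy in {**C,**B}.items():
        for zr in((12,32),(45,65),(46,70),(78,105)):
            p=band(P,xy,zr)
            if p is not None and len(p)>80: print(k,zr,rect(p),round(float(np.median(p[:,2])),1))
E
python3 - <<'E'
from look import *
st();c=imaging.read_camera("top");covers(cloud(c))
E
```

```text
t 4.9 pos [ 501.9 -406.3  157.9] xang -15.2 tilt [ 0.006 -0.007 -1.   ] F [ 0.9 -1.1  0.7] w 88.2 f 0.0
cA (12, 32) [474.8  53.2 110.2  87.7 -14.4] 21.4
cA (45, 65) [474.9  53.3  69.5  43.9 -14.3] 55.1
cA (46, 70) [474.9  53.3  69.5  43.9 -14.3] 55.3
cB (12, 32) [ 462.2 -109.8  110.    88.4    4. ] 21.3
cB (45, 65) [ 462.6 -109.7   69.    44.6    1.3] 54.7
cB (46, 70) [ 462.6 -109.7   69.    44.6    1.3] 54.7
```

```bash
python3 - <<'E'
from look import *
st();c,P=wshot("w3");covers(P)
E
```

```text
t 4.95 pos [ 500.9 -405.2  155.1] xang -15.2 tilt [ 0.004 -0.004 -1.   ] F [-0.1 -0.  -0.6] w 88.3 f 0.0
cB (12, 32) [ 513.7 -137.2   42.3   20.7   67.7] 20.6
b2 (12, 32) [ 613.5 -230.2   58.3   57.4   51.7] 14.1
b3 (45, 65) [ 500.1 -403.3  109.9   88.8  -15.3] 57.0
b3 (46, 70) [ 500.1 -403.3  109.9   88.8  -15.3] 57.0
b3 (78, 105) [ 500.  -403.2   70.1   44.   -15.3] 90.9
```

apply_moves --increments '[{"offset": [-0.03, 0.2, 0.05], "delta_rot": [0, 0, 0.1]}, {"offset": [-0.06, 0.44, 0.05], "delta_rot": [0, 0, 0.2]}, {"offset": [-0.09, 0.68, 0.05], "delta_rot": [0, 0, 0.226]}, {"offset": [-0.12, 0.92, 0.05], "delta_rot": [0, 0, 0.226]}, {"offset": [-0.13, 1.0, 0.05], "delta_rot": [0, 0, 0.226]}]'

```text
t: 5.5
tool_pos: [471.5, -199.0, 159.8]
orientation: [-3.135, -0.118, 0.006]
wrist_force: [0.3, -0.4, -0.1]
grip_width: 88.5
finger_force: 0.0
```

apply_moves --increments '[{"offset": [-0.03, 0.2, 0], "delta_rot": [0, 0, 0]}, {"offset": [-0.05, 0.4, 0], "delta_rot": [0, 0, 0]}, {"offset": [-0.06, 0.465, 0], "delta_rot": [0, 0, 0]}, {"offset": [-0.06, 0.465, 0], "delta_rot": [0, 0, 0]}, {"offset": [-0.06, 0.465, 0], "delta_rot": [0, 0, 0]}, {"offset": [-0.06, 0.465, 0], "delta_rot": [0, 0, 0]}]'

```text
t: 6.1
tool_pos: [462.0, -112.3, 162.0]
orientation: [3.139, 0.112, 0.0]
wrist_force: [-0.4, 0.1, 0.4]
grip_width: 88.3
finger_force: 0.0
```

```bash
python3 - <<'E'
from look import *
st();c,P=wshot("w4");covers(P);covers(cloud(imaging.read_camera("top")))
E
```

```text
t 6.1 pos [ 462.  -112.3  162. ] xang 4.1 tilt [ 0. -0. -1.] F [-0.4  0.1  0.4] w 88.3 f 0.0
cA (12, 32) [474.8  52.  110.7  89.1 -14.8] 21.1
cA (45, 65) [474.8  52.1  71.2  46.  -15.3] 54.8
cA (46, 70) [474.8  52.1  71.2  46.  -15.3] 54.8
cB (12, 32) [ 462.4 -110.9  109.6   88.8    4.1] 21.0
cB (45, 65) [ 461.9 -111.1   70.2   44.2    4. ] 54.9
cB (46, 70) [ 461.9 -111.1   70.2   44.2    4. ] 54.9
b1 (12, 32) [602.1  -8.6  83.3   1.7 -80.8] 22.5
b2 (12, 32) [ 613.4 -231.4   57.7   57.   -76.6] 13.9
b3 (12, 32) [ 510.9 -361.   109.3    4.2  -15.2] 22.4
b3 (45, 65) [ 500.1 -401.   109.8   86.9  -15.4] 56.7
b3 (46, 70) [ 500.1 -401.   109.8   86.9  -15.4] 56.7
b3 (78, 105) [ 479.  -375.5   19.     8.     5. ] 84.3
cA (12, 32) [474.9  53.2 110.1  88.7 -14.9] 21.2
cA (45, 65) [475.   53.3  69.6  44.5 -14.3] 54.6
cA (46, 70) [475.1  53.2  69.7  44.4 -14.7] 54.6
cB (12, 32) [ 422.3 -112.5   85.1   33.5  -90. ] 21.5
b3 (45, 65) [ 500.1 -401.6  110.7   91.1  -15. ] 57.1
b3 (46, 70) [ 500.1 -401.6  110.7   91.1  -15. ] 57.2
b3 (78, 105) [ 499.7 -402.    70.2   47.1  -15.6] 90.1
```

Cover C is seated: its plate top reads 57 mm, matching a flush close. Gripping cover B.

apply_moves --increments '[{"offset": [0, 0.006, -0.2], "delta_rot": [0, 0, 0]}, {"offset": [0, 0.006, -0.4], "delta_rot": [0, 0, 0]}, {"offset": [0, 0.006, -0.55], "delta_rot": [0, 0, 0]}, {"offset": [0, 0.006, -0.63], "delta_rot": [0, 0, 0]}, {"offset": [0, 0.006, -0.67], "delta_rot": [0, 0, 0]}, {"offset": [0, 0.006, -0.67], "delta_rot": [0, 0, 0]}]'

```text
t: 6.8
tool_pos: [461.1, -109.9, 27.3]
orientation: [-3.139, -0.113, 0.003]
wrist_force: [-0.0, -0.1, 0.1]
grip_width: 88.1
finger_force: 0.0
```

apply_moves --increments '[{"offset": [0, 0, 0], "delta_rot": [0, 0, 0]}, {"offset": [0, 0, 0], "delta_rot": [0, 0, 0]}, {"offset": [0, 0, 0], "delta_rot": [0, 0, 0]}, {"offset": [0, 0, 0], "delta_rot": [0, 0, 0]}, {"offset": [0, 0, 0], "delta_rot": [0, 0, 0]}, {"offset": [0, 0, 0], "delta_rot": [0, 0, 0]}, {"offset": [0, 0, 0], "delta_rot": [0, 0, 0]}]' --fingers 1

```text
t: 7.5
tool_pos: [462.0, -109.9, 28.5]
orientation: [3.139, 0.114, 0.001]
wrist_force: [-0.1, -0.9, 2.7]
grip_width: 43.7
finger_force: 30.0
```

apply_moves --increments '[{"offset": [0, 0, 0.2], "delta_rot": [0, 0, 0]}, {"offset": [0, 0, 0.38], "delta_rot": [0, 0, 0]}, {"offset": [0.18, -0.14, 0.4], "delta_rot": [0, 0, -0.05]}, {"offset": [0.36, -0.29, 0.4], "delta_rot": [0, 0, -0.1]}, {"offset": [0.54, -0.43, 0.4], "delta_rot": [0, 0, -0.139]}, {"offset": [0.7, -0.56, 0.4], "delta_rot": [0, 0, -0.139]}, {"offset": [0.755, -0.605, 0.4], "delta_rot": [0, 0, -0.139]}, {"offset": [0.755, -0.605, 0.4], "delta_rot": [0, 0, -0.139]}, {"offset": [0.755, -0.605, 0.4], "delta_rot": [0, 0, -0.139]}, {"offset": [0.755, -0.605, 0.4], "delta_rot": [0, 0, -0.139]}]'

```text
t: 8.5
tool_pos: [611.2, -229.2, 107.1]
orientation: [-3.133, 0.212, 0.004]
wrist_force: [1.3, 0.5, -3.4]
grip_width: 43.6
finger_force: 30.0
```

```bash
cat > hov.py <<'E'
from look import *
def edge(P,xy,zr):
    p=band(P,xy,zr);r=rect(p)
    a=np.radians(r[4]-90 if r[4]>0 else r[4]+90);  # strip's long axis lies along the plate's y
    u=np.array([np.cos(a),np.sin(a)]);u*=np.sign(u[0])
    return r, np.round(r[:2]+u*(r[3]/2-55),1), round(float(np.median(p[:,2])),1)
def hover(xy,name):
    s=st();c,P=wshot(name);z=s["tool_pos"][2]
    print("base",edge(P,xy,(26,45)));print("cover",edge(P,xy,(z-17,z+4)))
E
python3 -c "
from hov import *
hover((613,-231),'w5')"
```

```text
t 8.5 pos [ 611.2 -229.2  107.1] xang -7.7 tilt [-0.002  0.002 -1.   ] F [ 1.3  0.5 -3.4] w 43.6 f 30.0
base (array([ 664. , -238.3,   88.3,    7.6,   81.8]), array([ 613.3, -231. ]), 35.1)
cover (array([ 637.9, -232. ,   88.5,   56.4,   82.6]), array([ 611.3, -228.5]), 99.5)
```

apply_moves --increments '[{"offset": [0.001, -0.004, 0], "delta_rot": [0, 0, -0.006]}, {"offset": [0.001, -0.004, -0.08], "delta_rot": [0, 0, -0.006]}, {"offset": [0.001, -0.004, -0.13], "delta_rot": [0, 0, -0.006]}, {"offset": [0.001, -0.004, -0.17], "delta_rot": [0, 0, -0.006]}, {"offset": [0.001, -0.004, -0.19], "delta_rot": [0, 0, -0.006]}, {"offset": [0.001, -0.004, -0.205], "delta_rot": [0, 0, -0.006]}, {"offset": [0.001, -0.004, -0.217], "delta_rot": [0, 0, -0.006]}, {"offset": [0.001, -0.004, -0.222], "delta_rot": [0, 0, -0.006]}, {"offset": [0.001, -0.004, -0.222], "delta_rot": [0, 0, -0.006]}]'

```text
t: 9.45
tool_pos: [613.1, -231.5, 64.5]
orientation: [3.133, -0.227, 0.001]
wrist_force: [-2.4, 2.0, 0.4]
grip_width: 43.5
finger_force: 30.0
```

apply_moves --increments '[{"offset": [0, 0, 0], "delta_rot": [0, 0, 0]}, {"offset": [0, 0, 0], "delta_rot": [0, 0, 0]}, {"offset": [0, 0, 0], "delta_rot": [0, 0, 0]}, {"offset": [0, 0, 0], "delta_rot": [0, 0, 0]}, {"offset": [0, 0, 0.1], "delta_rot": [0, 0, 0]}, {"offset": [0, 0, 0.3], "delta_rot": [0, 0, 0]}, {"offset": [0, 0, 0.45], "delta_rot": [0, 0, 0]}, {"offset": [0, 0, 0.45], "delta_rot": [0, 0, 0]}, {"offset": [0, 0, 0.45], "delta_rot": [0, 0, 0]}]' --fingers -1

```text
t: 10.35
tool_pos: [613.3, -231.6, 154.6]
orientation: [3.132, -0.227, 0.003]
wrist_force: [-0.0, -0.2, -0.5]
grip_width: 88.2
finger_force: 0.0
```

```bash
python3 - <<'E'
from look import *
st();c,P=wshot("w6");covers(P);print();covers(cloud(imaging.read_camera("top")))
E
```

```text
t 10.35 pos [ 613.3 -231.6  154.6] xang -8.3 tilt [ 0.002 -0.001 -1.   ] F [-0.  -0.2 -0.5] w 88.2 f 0.0
b1 (12, 32) [656.1  -1.2  58.4  56.   78.6] 14.2
b2 (45, 65) [ 613.  -230.7  110.3   88.5   -8.4] 57.0
b2 (46, 70) [ 613.  -230.7  110.3   88.5   -8.4] 57.0
b2 (78, 105) [ 612.9 -230.7   70.2   43.8   -8.5] 90.8
b3 (12, 32) [ 549.4 -405.2  101.1   44.9  -75.1] 22.2
b3 (45, 65) [ 525.2 -409.2   88.3   59.    74.5] 56.6
b3 (46, 70) [ 525.2 -409.2   88.3   59.    74.5] 56.6

cA (12, 32) [474.8  53.2 110.   88.1 -14.8] 21.5
cA (45, 65) [475.   53.   70.4  44.  -15.4] 55.2
cA (46, 70) [475.   53.   70.4  44.  -15.4] 55.2
b2 (45, 65) [ 581.2 -256.9   55.7   37.   -42.3] 57.2
b2 (46, 70) [ 584.3 -256.9   54.9   43.   -29.4] 57.3
b2 (78, 105) [ 593.  -226.5   44.5   32.5   81.3] 90.8
b3 (45, 65) [ 500.3 -402.3  110.5   90.2  -15.1] 56.8
b3 (46, 70) [ 500.2 -402.2  110.5   90.2  -15.2] 56.8
b3 (78, 105) [ 500.  -402.2   70.2   45.9  -15.5] 90.0
```

Cover B is seated too. Next is cover A.

apply_moves --increments '[{"offset": [-0.1, 0.2, 0.04], "delta_rot": [0, 0, -0.04]}, {"offset": [-0.2, 0.41, 0.04], "delta_rot": [0, 0, -0.075]}, {"offset": [-0.3, 0.62, 0.04], "delta_rot": [0, 0, -0.075]}, {"offset": [-0.4, 0.83, 0.04], "delta_rot": [0, 0, -0.075]}, {"offset": [-0.49, 1.0, 0.04], "delta_rot": [0, 0, -0.075]}]'

```text
t: 10.95
tool_pos: [512.4, -29.1, 159.8]
orientation: [-3.115, 0.402, 0.006]
wrist_force: [-0.5, 0.2, 0.2]
grip_width: 88.3
finger_force: 0.0
```

apply_moves --increments '[{"offset": [-0.1, 0.2, 0], "delta_rot": [0, 0, 0]}, {"offset": [-0.17, 0.36, 0], "delta_rot": [0, 0, 0]}, {"offset": [-0.203, 0.42, 0], "delta_rot": [0, 0, 0]}, {"offset": [-0.203, 0.42, 0], "delta_rot": [0, 0, 0]}, {"offset": [-0.203, 0.42, 0], "delta_rot": [0, 0, 0]}, {"offset": [-0.203, 0.42, 0], "delta_rot": [0, 0, 0]}]'

```text
t: 11.55
tool_pos: [474.9, 51.4, 161.6]
orientation: [3.115, -0.405, 0.0]
wrist_force: [0.8, 0.9, 0.5]
grip_width: 88.2
finger_force: 0.0
```

```bash
python3 - <<'E'
from look import *
st();c,P=wshot("w7");covers(P)
E
```

```text
t 11.55 pos [474.9  51.4 161.6] xang -14.8 tilt [ 0. -0. -1.] F [0.8 0.9 0.5] w 88.2 f 0.0
cA (12, 32) [475.3  52.2 108.9  88.3 -15.1] 21.0
cA (45, 65) [474.7  52.1  70.1  43.8 -14.8] 54.9
cA (46, 70) [474.7  52.1  70.1  43.8 -14.8] 54.9
b1 (12, 32) [640.2   2.2  53.1  22.2  75.6] 13.6
b2 (12, 32) [ 593.3 -184.3   66.    19.2    8.4] 22.2
b2 (45, 65) [ 585.5 -224.2   86.7   55.5   81.8] 56.8
b2 (46, 70) [ 585.5 -224.2   86.7   55.5   81.8] 56.9
b2 (78, 105) [ 595.8 -223.8   39.2   36.4   82.6] 89.3
```

apply_moves --increments '[{"offset": [0, 0.002, -0.2], "delta_rot": [0, 0, 0]}, {"offset": [0, 0.002, -0.4], "delta_rot": [0, 0, 0]}, {"offset": [0, 0.002, -0.55], "delta_rot": [0, 0, 0]}, {"offset": [0, 0.002, -0.63], "delta_rot": [0, 0, 0]}, {"offset": [0, 0.002, -0.67], "delta_rot": [0, 0, 0]}, {"offset": [0, 0.002, -0.67], "delta_rot": [0, 0, 0]}]'

```text
t: 12.2
tool_pos: [473.9, 52.4, 26.8]
orientation: [3.115, -0.405, -0.003]
wrist_force: [0.1, -1.2, -0.1]
grip_width: 88.1
finger_force: 0.0
```

apply_moves --increments '[{"offset": [0, 0, 0], "delta_rot": [0, 0, 0]}, {"offset": [0, 0, 0], "delta_rot": [0, 0, 0]}, {"offset": [0, 0, 0], "delta_rot": [0, 0, 0]}, {"offset": [0, 0, 0], "delta_rot": [0, 0, 0]}, {"offset": [0, 0, 0], "delta_rot": [0, 0, 0]}, {"offset": [0, 0, 0], "delta_rot": [0, 0, 0]}, {"offset": [0, 0, 0], "delta_rot": [0, 0, 0]}]' --fingers 1

```text
t: 12.9
tool_pos: [474.3, 52.8, 28.0]
orientation: [3.115, -0.402, 0.0]
wrist_force: [-1.2, -1.9, 4.0]
grip_width: 43.9
finger_force: 30.0
```

apply_moves --increments '[{"offset": [0, 0, 0.2], "delta_rot": [0, 0, 0]}, {"offset": [0, 0, 0.38], "delta_rot": [0, 0, 0]}, {"offset": [0.2, -0.06, 0.4], "delta_rot": [0, 0, 0.09]}, {"offset": [0.4, -0.12, 0.4], "delta_rot": [0, 0, 0.18]}, {"offset": [0.6, -0.18, 0.4], "delta_rot": [0, 0, 0.26]}, {"offset": [0.8, -0.24, 0.4], "delta_rot": [0, 0, 0.28]}, {"offset": [0.9, -0.27, 0.4], "delta_rot": [0, 0, 0.28]}, {"offset": [0.911, -0.275, 0.4], "delta_rot": [0, 0, 0.28]}, {"offset": [0.911, -0.275, 0.4], "delta_rot": [0, 0, 0.28]}, {"offset": [0.911, -0.275, 0.4], "delta_rot": [0, 0, 0.28]}]'

```text
t: 13.9
tool_pos: [654.6, -1.3, 106.6]
orientation: [-3.13, -0.256, 0.004]
wrist_force: [-0.9, 0.4, -2.2]
grip_width: 43.6
finger_force: 30.0
```

```bash
python3 -c "
from hov import *
hover((657,-2),'w8')"
```

```text
t 13.9 pos [654.6  -1.3 106.6] xang 9.3 tilt [-0.003  0.001 -1.   ] F [-0.9  0.4 -2.2] w 43.6 f 30.0
base (array([708. ,   6.3,  88.1,   6.6, -80.9]), array([657. ,  -1.9]), 35.0)
cover (array([681.7,   4. ,  88.1,  56.7, -80.9]), array([ 6.554e+02, -2.000e-01]), 99.5)
```

apply_moves --increments '[{"offset": [-0.002, -0.004, 0], "delta_rot": [0, 0, 0]}, {"offset": [-0.002, -0.004, -0.08], "delta_rot": [0, 0, 0]}, {"offset": [-0.002, -0.004, -0.13], "delta_rot": [0, 0, 0]}, {"offset": [-0.002, -0.004, -0.17], "delta_rot": [0, 0, 0]}, {"offset": [-0.002, -0.004, -0.19], "delta_rot": [0, 0, 0]}, {"offset": [-0.002, -0.004, -0.205], "delta_rot": [0, 0, 0]}, {"offset": [-0.002, -0.004, -0.217], "delta_rot": [0, 0, 0]}, {"offset": [-0.002, -0.004, -0.222], "delta_rot": [0, 0, 0]}, {"offset": [-0.002, -0.004, -0.222], "delta_rot": [0, 0, 0]}]'

```text
t: 14.85
tool_pos: [656.3, -2.8, 64.1]
orientation: [3.131, 0.256, 0.001]
wrist_force: [-2.2, 0.3, 0.6]
grip_width: 43.7
finger_force: 30.0
```

apply_moves --increments '[{"offset": [0, 0, 0], "delta_rot": [0, 0, 0]}, {"offset": [0, 0, 0], "delta_rot": [0, 0, 0]}, {"offset": [0, 0, 0], "delta_rot": [0, 0, 0]}, {"offset": [0, 0, 0], "delta_rot": [0, 0, 0]}, {"offset": [0, 0, 0.1], "delta_rot": [0, 0, 0]}, {"offset": [0, 0, 0.3], "delta_rot": [0, 0, 0]}, {"offset": [0, 0, 0.5], "delta_rot": [0, 0, 0]}, {"offset": [0, 0, 0.7], "delta_rot": [0, 0, 0]}, {"offset": [0, 0, 0.7], "delta_rot": [0, 0, 0]}]' --fingers -1

```text
t: 15.75
tool_pos: [659.9, -3.4, 211.1]
orientation: [3.128, 0.255, 0.019]
wrist_force: [0.3, -0.3, 0.6]
grip_width: 88.3
finger_force: 0.0
```

```bash
python3 - <<'E'
from look import *
st();c,P=wshot("w9");covers(P)
E
```

```text
t 15.75 pos [659.9  -3.4 211.1] xang 9.3 tilt [ 0.012 -0.002 -1.   ] F [ 0.3 -0.3  0.6] w 88.3 f 0.0
b1 (45, 65) [657.3  -1.6 109.1  88.5   9.3] 57.0
b1 (46, 70) [657.3  -1.6 109.1  88.5   9.3] 57.0
b1 (78, 105) [657.1  -2.2  69.9  44.1   9.4] 90.9
b2 (12, 32) [ 631.2 -189.    86.4    7.6  -12. ] 22.0
b2 (45, 65) [ 620.5 -230.8   95.3   89.4   -8.5] 56.8
b2 (46, 70) [ 619.4 -230.6   97.5   89.4   -8.5] 56.8
b2 (78, 105) [ 636.5 -233.4   45.6   22.9   81.8] 90.3
```

All three covers read flush. Going to look at the outlet, passing over the spout on the way.

apply_moves --increments '[{"offset": [-0.05, 0.1, 0.2], "delta_rot": [0, 0, 0.1]}, {"offset": [-0.1, 0.25, 0.35], "delta_rot": [0, 0, 0.2]}, {"offset": [-0.2, 0.4, 0.43], "delta_rot": [0, 0, 0.3]}, {"offset": [-0.3, 0.55, 0.43], "delta_rot": [0, 0, 0.4]}, {"offset": [-0.42, 0.68, 0.43], "delta_rot": [0, 0, 0.42]}, {"offset": [-0.42, 0.68, 0.43], "delta_rot": [0, 0, 0.42]}]'

```text
t: 16.4
tool_pos: [569.1, 136.4, 288.0]
orientation: [-2.893, -1.219, 0.004]
wrist_force: [0.5, 0.2, -0.8]
grip_width: 88.4
finger_force: 0.0
```

apply_moves --increments '[{"offset": [-0.1, 0.15, 0], "delta_rot": [0, 0, 0.1]}, {"offset": [-0.2, 0.3, 0], "delta_rot": [0, 0, 0.2]}, {"offset": [-0.3, 0.45, 0], "delta_rot": [0, 0, 0.3]}, {"offset": [-0.4, 0.6, 0], "delta_rot": [0, 0, 0.4]}, {"offset": [-0.415, 0.645, 0], "delta_rot": [0, 0, 0.426]}, {"offset": [-0.415, 0.645, 0], "delta_rot": [0, 0, 0.426]}, {"offset": [-0.415, 0.645, 0], "delta_rot": [0, 0, 0.426]}, {"offset": [-0.415, 0.645, 0], "delta_rot": [0, 0, 0.426]}]'

```text
t: 17.2
tool_pos: [489.9, 261.0, 288.9]
orientation: [2.374, 2.058, -0.001]
wrist_force: [-0.1, -0.5, -0.2]
grip_width: 88.1
finger_force: 0.0
```

```bash
cat > out.py <<'E'
from look import *
def masks(c):
    hsv=cv2.cvtColor(c["img"],cv2.COLOR_RGB2HSV);H,S,V=[hsv[...,i].astype(int) for i in range(3)]
    return {"blue":(H>100)&(H<125)&(S>110),"red":((H<8)|(H>172))&(S>150)&(V>80),"yel":(H>22)&(H<33)&(S>150)}
def parts(c,P,zr=(140,210),ctr=(495,310),r=130):
    near=(np.hypot(P[...,0]-ctr[0],P[...,1]-ctr[1])<r)&(P[...,2]>zr[0])&(P[...,2]<zr[1])
    for k,m in masks(c).items():
        m=cv2.morphologyEx((m&near).astype(np.uint8),cv2.MORPH_OPEN,np.ones((3,3)))
        N,L,s,_=cv2.connectedComponentsWithStats(m)
        for i in range(1,N):
            if s[i,4]>40: p=P[L==i];print(k,s[i].tolist(),rect(p),np.round(np.percentile(p[:,2],[5,50,95]),1))
E
python3 - <<'E'
from out import *
st();c,P=wshot("w10");parts(c,P)
p=band(P,(630,158),(80,105),60); print("spout",None if p is None else rect(p))
E
```

```text
t 17.2 pos [489.9 261.  288.9] xang 81.9 tilt [-0.    -0.001 -1.   ] F [-0.1 -0.5 -0.2] w 88.1 f 0.0
blue [256, 182, 53, 39, 1733] [490.4 264.   45.5  31.3  -9.1] [160.3 169.9 173.8]
red [332, 100, 68, 26, 1505] [563.  329.8  51.1  17.3  -8.3] [197.4 198.9 200.2]
spout [631.  159.3  57.2  30.6 -82.5]
```

View pics/w10.png

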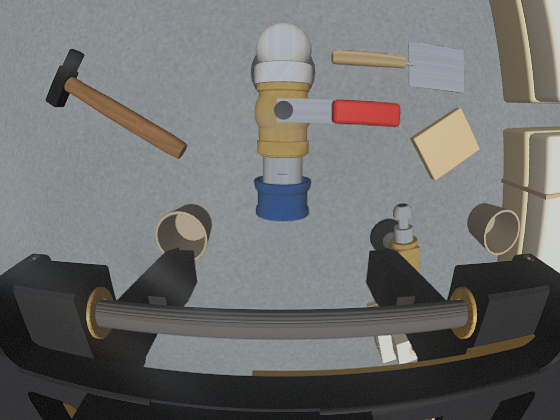

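Wrist view: blue sleeve at (283,198), red lever across at (366,113), riser ball at (284,45), all on one near-vertical image line. The spout is at (402,235), with cups at (185,232) and (495,227).

```bash
python3 - <<'E'
from out import *
c=dict(np.load("w10.npz"));P=wcloud(c)
th=np.radians(82.5);u=np.array([np.cos(th),np.sin(th)]);v=np.array([-u[1],u[0]]);o=np.array([490.4,264.])
q=P[...,:2]-o;s=q@u;t=q@v
m=(abs(t)<35)&(s>-20)&(s<140)&(P[...,2]>155)&(P[...,2]<185)
for a in range(-18,140,8):
    k=m&(s>=a)&(s<a+8)
    if k.sum()>20:
        tt=t[k];zz=P[...,2][k];hi=tt[zz>np.percentile(zz,95)-4];print(a,k.sum(),"mid",np.round((hi.min()+hi.max())/2,1),"w",np.round(np.ptp(tt),1),"z95",np.round(np.percentile(zz,95),1))
E
```

```text
-18 376 mid -0.6 w 46.6 z95 173.8
-10 461 mid -0.7 w 44.5 z95 172.0
-2 430 mid -1.7 w 42.4 z95 171.8
6 451 mid -1.3 w 47.3 z95 174.3
14 470 mid -0.5 w 47.1 z95 173.9
22 352 mid -1.1 w 31.3 z95 167.6
30 329 mid -2.9 w 34.5 z95 167.7
38 454 mid -1.3 w 43.8 z95 172.0
46 481 mid -0.9 w 43.6 z95 172.0
54 445 mid -1.9 w 40.7 z95 170.4
62 365 mid -0.7 w 45.6 z95 172.5
70 176 mid 8.3 w 19.1 z95 173.4
78 182 mid 8.2 w 18.2 z95 172.8
86 458 mid -1.9 w 42.0 z95 171.2
94 539 mid -2.3 w 47.1 z95 173.3
102 546 mid -2.4 w 48.8 z95 174.4
110 458 mid -2.9 w 48.0 z95 174.2
118 518 mid -3.1 w 43.8 z95 172.1
126 509 mid -3.1 w 46.3 z95 173.1
134 334 mid -3.2 w 44.6 z95 172.8
```

apply_moves --increments '[{"offset": [0.002, -0.005, -0.2], "delta_rot": [0, 0, 0]}, {"offset": [0.002, -0.005, -0.4], "delta_rot": [0, 0, 0]}, {"offset": [0.002, -0.005, -0.55], "delta_rot": [0, 0, 0]}, {"offset": [0.002, -0.005, -0.68], "delta_rot": [0, 0, 0]}, {"offset": [0.002, -0.005, -0.76], "delta_rot": [0, 0, 0]}, {"offset": [0.002, -0.005, -0.76], "delta_rot": [0, 0, 0]}, {"offset": [0.002, -0.005, -0.76], "delta_rot": [0, 0, 0]}]'

```text
t: 17.95
tool_pos: [490.0, 260.6, 137.6]
orientation: [2.372, 2.06, -0.0]
wrist_force: [0.8, 0.0, 0.3]
grip_width: 88.2
finger_force: 0.0
```

apply_moves --increments '[{"offset": [0, 0, 0], "delta_rot": [0, 0, 0]}, {"offset": [0, 0, 0], "delta_rot": [0, 0, 0]}, {"offset": [0, 0, 0], "delta_rot": [0, 0, 0]}, {"offset": [0, 0, 0], "delta_rot": [0, 0, 0]}, {"offset": [0, 0, 0], "delta_rot": [0, 0, 0]}, {"offset": [0, 0, 0], "delta_rot": [0, 0, 0]}, {"offset": [0, 0, 0], "delta_rot": [0, 0, 0]}]' --fingers 1

```text
t: 18.65
tool_pos: [490.6, 261.3, 137.7]
orientation: [2.37, 2.06, 0.004]
wrist_force: [5.5, -0.0, -2.0]
grip_width: 49.5
finger_force: 30.0
```

apply_moves --increments '[{"offset": [0.006, 0.025, 0], "delta_rot": [0, 0, 0]}, {"offset": [0.01, 0.05, 0], "delta_rot": [0, 0, 0]}, {"offset": [0.013, 0.07, 0], "delta_rot": [0, 0, 0]}, {"offset": [0.015, 0.085, 0], "delta_rot": [0, 0, 0]}, {"offset": [0.015, 0.085, 0], "delta_rot": [0, 0, 0]}]'

```text
t: 19.15
tool_pos: [493.0, 276.7, 137.7]
orientation: [2.368, 2.06, -0.003]
wrist_force: [1.2, -9.0, 3.9]
grip_width: 49.5
finger_force: 30.0
```

```bash
python3 - <<'E'
from out import *
st();c,P=wshot("w11");parts(c,P)
E
```

```text
t 19.15 pos [493.  276.7 137.7] xang 82.0 tilt [ 0.    -0.003 -1.   ] F [ 1.2 -9.   3.9] w 49.5 f 30.0
blue [227, 257, 110, 52, 4157] [492.3 281.2  47.9  30.3  -6.4] [158.6 169.8 174. ]
red [412, 132, 132, 66, 7217] [563.3 329.5  52.7  17.9  -8.8] [197.3 198.9 200. ]
```

apply_moves --increments '[{"offset": [0.001, 0.008, 0], "delta_rot": [0, 0, 0]}, {"offset": [0.001, 0.008, 0], "delta_rot": [0, 0, 0]}, {"offset": [0.001, 0.008, 0], "delta_rot": [0, 0, 0]}]'

```text
t: 19.5
tool_pos: [493.2, 277.9, 137.7]
orientation: [2.369, 2.059, -0.003]
wrist_force: [1.7, -9.8, 2.9]
grip_width: 49.7
finger_force: 30.0
```

apply_moves --increments '[{"offset": [0, 0, 0], "delta_rot": [0, 0, 0]}, {"offset": [0, 0, 0], "delta_rot": [0, 0, 0]}, {"offset": [0, 0, 0], "delta_rot": [0, 0, 0]}, {"offset": [0, 0, 0], "delta_rot": [0, 0, 0]}, {"offset": [0, -0.02, 0.2], "delta_rot": [0, 0, 0]}, {"offset": [0, -0.02, 0.4], "delta_rot": [0, 0, 0]}, {"offset": [0, -0.04, 0.6], "delta_rot": [0, 0, 0]}, {"offset": [0, -0.07, 0.75], "delta_rot": [0, 0, 0]}, {"offset": [0, -0.07, 0.75], "delta_rot": [0, 0, 0]}, {"offset": [0, -0.07, 0.75], "delta_rot": [0, 0, 0]}]' --fingers -1

```text
t: 20.5
tool_pos: [492.7, 266.0, 287.6]
orientation: [2.37, 2.062, 0.002]
wrist_force: [0.2, -0.1, -0.1]
grip_width: 88.2
finger_force: 0.0
```

```bash
python3 - <<'E'
from out import *
st();c,P=wshot("w12");parts(c,P)
cv2.imwrite("pics/w12c.png",cv2.resize(c["img"][120:290,200:440,::-1],None,fx=3,fy=3))
p=band(P,(630,158),(80,105),60); print("spout",None if p is None else rect(p))
E
```

```text
t 20.5 pos [492.7 266.  287.6] xang 82.0 tilt [ 0.001  0.    -1.   ] F [ 0.2 -0.1 -0.1] w 88.2 f 0.0
blue [254, 175, 52, 38, 1754] [492.7 276.7  44.8  31.3  -8.4] [161.1 170.1 173.9]
red [330, 108, 68, 26, 1517] [563.1 329.7  51.   17.2  -9.1] [197.4 198.9 200.1]
spout [632.8 167.8  51.9  25.1 -88.8]
```

View pics/w12c.png

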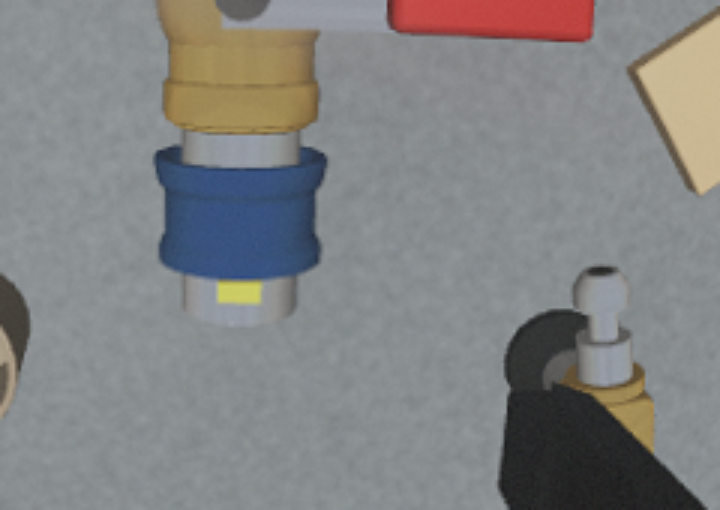

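The sleeve is latched back: the crop shows the yellow catch at (238,292) in front of the blue rim, and the sleeve has moved 12.8 mm. Now the spout.

apply_moves --increments '[{"offset": [0.17, -0.15, 0], "delta_rot": [0, 0, 0.05]}, {"offset": [0.34, -0.3, 0], "delta_rot": [0, 0, 0.105]}, {"offset": [0.51, -0.45, -0.1], "delta_rot": [0, 0, 0.105]}, {"offset": [0.63, -0.57, -0.25], "delta_rot": [0, 0, 0.105]}, {"offset": [0.68, -0.615, -0.35], "delta_rot": [0, 0, 0.105]}, {"offset": [0.68, -0.615, -0.35], "delta_rot": [0, 0, 0.105]}, {"offset": [0.68, -0.615, -0.35], "delta_rot": [0, 0, 0.105]}, {"offset": [0.68, -0.615, -0.35], "delta_rot": [0, 0, 0.105]}]'

```text
t: 21.35
tool_pos: [628.3, 144.0, 218.2]
orientation: [2.199, 2.243, 0.001]
wrist_force: [0.1, -0.3, 1.0]
grip_width: 88.3
finger_force: 0.0
```

```bash
cat > sp.py <<'E'
from out import *
def spout(P,xy=(629,144),z0=0,show=True):
    p=band(P,xy,(90+z0,101+z0),60);print("block top",rect(p),np.median(p[:,2]))
    for a,b in((64,91),(70,90),(78,86)):
        q=band(P,xy,(a+z0,b+z0),90)
        if q is not None: print(a,b,len(q),rect(q))
E
python3 - <<'E'
from sp import *
st();c,P=wshot("w13");spout(P)
cv2.imwrite("pics/w13c.png",cv2.resize(c["img"][80:330,180:400,::-1],None,fx=2.4,fy=2.4))
E
```

```text
t 21.35 pos [628.3 144.  218.2] xang 91.1 tilt [ 0.001  0.    -1.   ] F [ 0.1 -0.3  1. ] w 88.3 f 0.0
block top [631.9 149.1  40.9  31.7 -89.6] 93.82281383840251
64 91 1446 [629.2 188.4  53.1  32.9 -86.3]
70 90 1376 [629.2 188.4  53.1  32.9 -86.3]
78 86 625 [630.  191.8  44.8  20.9 -88.5]
```

View pics/w13c.png

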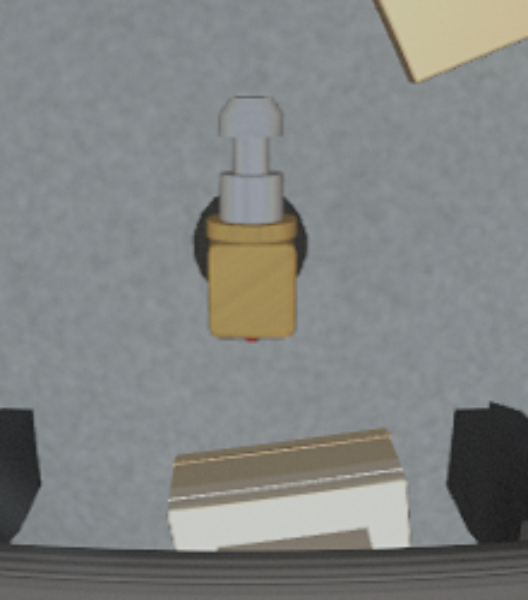

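The crop shows the brass block at (252,290) and the nipple pointing up to (250,100), with nothing near the fingers. Descending on the block.

apply_moves --increments '[{"offset": [0.015, 0.011, -0.2], "delta_rot": [0, 0, 0]}, {"offset": [0.015, 0.011, -0.4], "delta_rot": [0, 0, 0]}, {"offset": [0.015, 0.011, -0.6], "delta_rot": [0, 0, 0]}, {"offset": [0.015, 0.011, -0.74], "delta_rot": [0, 0, 0]}, {"offset": [0.015, 0.011, -0.8], "delta_rot": [0, 0, 0]}, {"offset": [0.015, 0.011, -0.8], "delta_rot": [0, 0, 0]}, {"offset": [0.015, 0.011, -0.8], "delta_rot": [0, 0, 0]}]'

```text
t: 22.1
tool_pos: [632.9, 145.5, 59.5]
orientation: [2.199, 2.241, 0.004]
wrist_force: [0.2, 0.6, 1.0]
grip_width: 87.6
finger_force: 0.0
```

apply_moves --increments '[{"offset": [0, 0, 0], "delta_rot": [0, 0, 0]}, {"offset": [0, 0, 0], "delta_rot": [0, 0, 0]}, {"offset": [0, 0, 0], "delta_rot": [0, 0, 0]}, {"offset": [0, 0, 0], "delta_rot": [0, 0, 0]}, {"offset": [0, 0, 0], "delta_rot": [0, 0, 0]}, {"offset": [0, 0, 0], "delta_rot": [0, 0, 0]}, {"offset": [0, 0, 0], "delta_rot": [0, 0, 0]}, {"offset": [0, 0, 0], "delta_rot": [0, 0, 0]}]' --fingers 1

```text
t: 22.9
tool_pos: [631.6, 145.0, 57.2]
orientation: [-2.201, -2.242, 0.0]
wrist_force: [-0.2, 0.0, -0.1]
grip_width: 31.9
finger_force: 30.0
```

```bash
python3 - <<'E'
from sp import *
st();c,P=wshot("w14");spout(P)
E
```

```text
t 22.9 pos [631.6 145.   57.2] xang 91.1 tilt [-0. -0. -1.] F [-0.2  0.  -0.1] w 31.9 f 30.0
block top [631.  157.   32.1  25.8   0.7] 93.59411261841277
64 91 9556 [622.5 176.9  69.2  59.2 -67.7]
70 90 8677 [632.9 183.2  63.3  63.   85.8]
78 86 4718 [631.2 187.8  54.2  32.4  89.5]
```

apply_moves --increments '[{"offset": [0, 0, 0.15], "delta_rot": [0, 0, 0]}, {"offset": [0, 0, 0.33], "delta_rot": [0, 0, 0]}, {"offset": [-0.15, 0, 0.375], "delta_rot": [0, 0, -0.05]}, {"offset": [-0.35, 0, 0.375], "delta_rot": [0, 0, -0.109]}, {"offset": [-0.55, 0, 0.375], "delta_rot": [0, 0, -0.109]}, {"offset": [-0.7, 0.006, 0.375], "delta_rot": [0, 0, -0.109]}, {"offset": [-0.789, 0.006, 0.375], "delta_rot": [0, 0, -0.109]}, {"offset": [-0.789, 0.006, 0.375], "delta_rot": [0, 0, -0.109]}, {"offset": [-0.789, 0.006, 0.375], "delta_rot": [0, 0, -0.109]}, {"offset": [-0.789, 0.006, 0.375], "delta_rot": [0, 0, -0.109]}]'

```text
t: 23.95
tool_pos: [475.1, 146.1, 132.6]
orientation: [2.376, 2.054, 0.001]
wrist_force: [0.7, 0.8, -3.1]
grip_width: 31.8
finger_force: 30.0
```

```bash
python3 - <<'E'
from sp import *
s=st();c,P=wshot("w15");parts(c,P)
# ridge/midline profile along the axis for nipple and coupler
th=np.radians(81.7);u=np.array([np.cos(th),np.sin(th)]);v=np.array([-u[1],u[0]]);o=s["tool_pos"][:2]
q=P[...,:2]-o;a_=q@u;t=q@v
m=(abs(t)<30)&(P[...,2]>140)&(P[...,2]<185)
for a in range(18,170,5):
    k=m&(a_>=a)&(a_<a+5)
    if k.sum()>20:
        tt=t[k];zz=P[...,2][k];z9=np.percentile(zz,95);hi=tt[zz>z9-4];print(a,k.sum(),"mid",np.round((hi.min()+hi.max())/2,1),"ext",np.round([tt.min(),tt.max()],1),"z95",np.round(z9,1))
E
```

```text
t 23.95 pos [475.1 146.1 132.6] xang 81.7 tilt [ 0.001  0.    -1.   ] F [ 0.7  0.8 -3.1] w 31.8 f 30.0
blue [216, 0, 15, 11, 83] [470.  264.6   8.4   4.  -43.3] [155.8 162.1 166.4]
blue [327, 0, 12, 5, 46] [510.1 259.    6.1   1.8  18. ] [159.1 163.3 166. ]
18 1067 mid 0.4 ext [-16.   17.2] z95 167.0
23 1408 mid 0.4 ext [-16.2  17.4] z95 166.1
28 664 mid 0.6 ext [-10.7  11.9] z95 161.9
33 711 mid 0.4 ext [-11.   12.2] z95 161.9
38 976 mid 0.2 ext [-11.2  12.3] z95 161.6
43 400 mid 0.4 ext [-6.1  6.8] z95 156.5
48 415 mid 0.4 ext [-6.1  6.8] z95 156.5
53 528 mid 0.9 ext [-11.2  12. ] z95 161.8
58 822 mid 0.7 ext [-11.1  12.6] z95 161.7
63 770 mid 0.7 ext [-10.9  12.4] z95 161.1
68 233 mid 1.1 ext [-7.8  9.3] z95 158.3
98 1335 mid 1.7 ext [-15.8  19. ] z95 166.6
103 1215 mid 1.7 ext [-15.9  18.8] z95 166.9
108 1430 mid 1.6 ext [-16.  19.] z95 175.2
113 1213 mid 1.3 ext [-22.6  25.5] z95 166.4
118 134 mid 1.6 ext [-22.3  25.7] z95 160.2
```

View pics/w15.png

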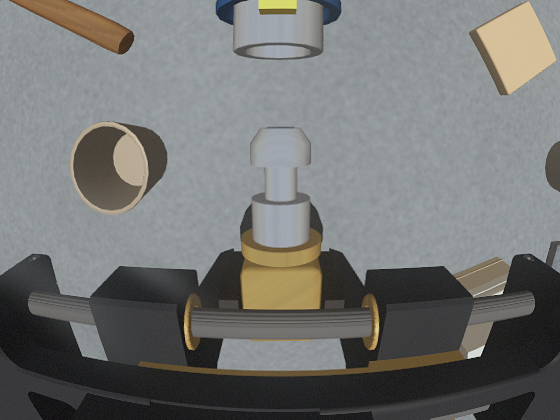

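The nose is at (280,130), pointing at the coupler mouth (278,55). It is about 1 mm off sideways, mostly the arm still settling. Advancing 20 mm and measuring again.

apply_moves --increments '[{"offset": [0.005, 0.03, 0], "delta_rot": [0, 0, 0]}, {"offset": [0.01, 0.07, 0], "delta_rot": [0, 0, 0]}, {"offset": [0.0145, 0.099, 0], "delta_rot": [0, 0, 0]}, {"offset": [0.0145, 0.099, 0], "delta_rot": [0, 0, 0]}, {"offset": [0.0145, 0.099, 0], "delta_rot": [0, 0, 0]}, {"offset": [0.0145, 0.099, 0], "delta_rot": [0, 0, 0]}]'

```text
t: 24.6
tool_pos: [476.7, 166.0, 132.3]
orientation: [2.376, 2.055, -0.0]
wrist_force: [-0.3, -0.4, -2.5]
grip_width: 31.7
finger_force: 30.0
```

```bash
cat > ax.py <<'E'
from sp import *
def prof(name,th=81.7,a0=18,a1=140):
    s=st();c,P=wshot(name)
    th=np.radians(th);u=np.array([np.cos(th),np.sin(th)]);v=np.array([-u[1],u[0]]);o=s["tool_pos"][:2]
    q=P[...,:2]-o;a_=q@u;t=q@v
    m=(abs(t)<30)&(P[...,2]>140)&(P[...,2]<185)
    for a in range(a0,a1,5):
        k=m&(a_>=a)&(a_<a+5)
        if k.sum()>20:
            tt=t[k];zz=P[...,2][k];z9=np.percentile(zz,95);print(a,k.sum(),"mid",np.round((tt.min()+tt.max())/2,1),"w",np.round(np.ptp(tt),1),"z95",np.round(z9,1))
E
python3 -c "
from ax import *
prof('w16')"
```

```text
t 24.6 pos [476.7 166.  132.3] xang 81.7 tilt [-0. -0. -1.] F [-0.3 -0.4 -2.5] w 31.7 f 30.0
18 1060 mid 0.6 w 33.1 z95 166.7
23 1413 mid 0.6 w 33.4 z95 165.7
28 667 mid 0.6 w 22.6 z95 161.6
33 707 mid 0.7 w 23.1 z95 161.5
38 981 mid 0.6 w 23.3 z95 161.3
43 406 mid 0.4 w 12.9 z95 156.1
48 412 mid 0.3 w 12.8 z95 156.2
53 531 mid 0.4 w 23.3 z95 161.3
58 819 mid 0.8 w 23.8 z95 161.4
63 773 mid 0.7 w 23.4 z95 160.7
68 228 mid 0.8 w 17.2 z95 158.0
78 986 mid 0.3 w 34.5 z95 166.7
83 1273 mid 0.4 w 34.5 z95 166.9
88 1437 mid 0.1 w 35.0 z95 175.3
93 2092 mid 0.3 w 48.0 z95 174.9
98 1622 mid -0.1 w 48.4 z95 173.7
103 1501 mid 0.1 w 44.3 z95 171.9
108 1558 mid 0.2 w 44.8 z95 172.0
113 673 mid 0.1 w 45.4 z95 170.9
118 93 mid 0.1 w 49.0 z95 160.5
```

apply_moves --increments '[{"offset": [0.005, 0.02, 0], "delta_rot": [0, 0, 0]}, {"offset": [0.009, 0.05, 0], "delta_rot": [0, 0, 0]}, {"offset": [0.012, 0.07, 0], "delta_rot": [0, 0, 0]}, {"offset": [0.014, 0.09, 0], "delta_rot": [0, 0, 0]}, {"offset": [0.017, 0.11, 0], "delta_rot": [0, 0, 0]}, {"offset": [0.017, 0.11, 0], "delta_rot": [0, 0, 0]}]'

```text
t: 25.25
tool_pos: [480.2, 188.6, 132.3]
orientation: [-2.376, -2.055, -0.0]
wrist_force: [-0.1, 0.0, -3.2]
grip_width: 31.7
finger_force: 30.0
```

apply_moves --increments '[{"offset": [0.003, 0.02, 0], "delta_rot": [0, 0, 0]}, {"offset": [0.006, 0.04, 0], "delta_rot": [0, 0, 0]}, {"offset": [0.009, 0.06, 0], "delta_rot": [0, 0, 0]}, {"offset": [0.012, 0.08, 0], "delta_rot": [0, 0, 0]}, {"offset": [0.015, 0.1, 0], "delta_rot": [0, 0, 0]}, {"offset": [0.015, 0.1, 0], "delta_rot": [0, 0, 0]}]'

```text
t: 25.85
tool_pos: [483.2, 208.5, 132.3]
orientation: [-2.376, -2.055, -0.0]
wrist_force: [-0.5, 0.3, -2.4]
grip_width: 31.6
finger_force: 30.0
```

apply_moves --increments '[{"offset": [0.001, 0.01, 0], "delta_rot": [0, 0, 0]}, {"offset": [0.003, 0.02, 0], "delta_rot": [0, 0, 0]}, {"offset": [0.004, 0.03, 0], "delta_rot": [0, 0, 0]}, {"offset": [0.005, 0.037, 0], "delta_rot": [0, 0, 0]}, {"offset": [0.005, 0.037, 0], "delta_rot": [0, 0, 0]}]'

```text
t: 26.35
tool_pos: [484.0, 214.7, 132.2]
orientation: [2.376, 2.054, -0.002]
wrist_force: [0.2, -4.3, -2.4]
grip_width: 31.6
finger_force: 30.0
```

```bash
python3 -c "
from ax import *
prof('w17',a0=15,a1=75)
c=dict(np.load('w17.npz'));parts(c,wcloud(c))"
```

```text
t 26.35 pos [484.  214.7 132.2] xang 81.7 tilt [-0.001 -0.002 -1.   ] F [ 0.2 -4.3 -2.4] w 31.6 f 30.0
15 1399 mid 0.3 w 32.7 z95 169.1
20 1489 mid 0.5 w 33.5 z95 166.1
25 449 mid 0.3 w 30.9 z95 161.8
30 905 mid 0.5 w 33.9 z95 166.7
35 873 mid 0.6 w 34.8 z95 166.6
40 981 mid 0.5 w 34.4 z95 174.2
45 1406 mid 0.5 w 48.5 z95 174.0
50 1898 mid 0.4 w 47.8 z95 173.4
55 1652 mid 0.4 w 44.5 z95 171.7
60 1686 mid 0.5 w 44.3 z95 171.7
65 1704 mid 0.3 w 46.7 z95 172.3
70 1898 mid 0.2 w 49.9 z95 174.3
blue [220, 104, 127, 96, 10203] [492.9 276.4  48.   31.6  -8.8] [161.7 170.4 173.9]
red [517, 0, 37, 14, 319] [579.  318.4  17.7   4.3   8. ] [195.6 197.9 199.8]
```

apply_moves --increments '[{"offset": [0.001, 0.007, 0], "delta_rot": [0, 0, 0]}, {"offset": [0.002, 0.013, 0], "delta_rot": [0, 0, 0]}, {"offset": [0.003, 0.019, 0], "delta_rot": [0, 0, 0]}, {"offset": [0.003, 0.019, 0], "delta_rot": [0, 0, 0]}, {"offset": [0.003, 0.019, 0], "delta_rot": [0, 0, 0]}]'

```text
t: 26.9
tool_pos: [484.4, 219.3, 132.1]
orientation: [-2.376, -2.054, 0.001]
wrist_force: [-0.0, -1.9, -5.0]
grip_width: 31.9
finger_force: 30.0
```

```bash
python3 -c "
from ax import *
prof('w18',a0=15,a1=45)
c=dict(np.load('w18.npz'));parts(c,wcloud(c))"
```

```text
t 26.9 pos [484.4 219.3 132.1] xang 81.7 tilt [-0.001  0.    -1.   ] F [-0.  -1.9 -5. ] w 31.9 f 30.0
15 1398 mid 0.2 w 32.6 z95 169.0
20 1007 mid 0.6 w 33.0 z95 166.1
25 228 mid -0.1 w 45.8 z95 173.4
30 1617 mid 0.2 w 48.1 z95 173.7
35 1680 mid 0.4 w 46.8 z95 172.5
40 1512 mid 0.2 w 44.7 z95 171.8
blue [217, 154, 126, 95, 9993] [490.1 263.8  47.4  32.2  -8.2] [161.1 170.2 173.9]
red [477, 0, 79, 26, 1209] [572.2 319.9  34.6   8.3   7. ] [195.2 198.3 200.1]
```

View pics/w18.png

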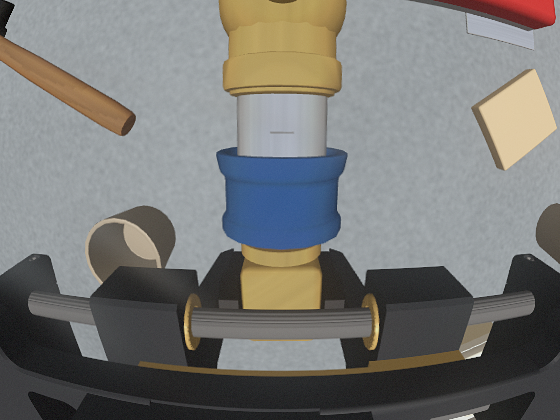

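The sleeve has sprung forward: blue centre back at y=263.8 mm, rim against the brass shoulder at row 245. A small extra push to confirm it is home.

apply_moves --increments '[{"offset": [0.001, 0.008, 0], "delta_rot": [0, 0, 0]}, {"offset": [0.001, 0.008, 0], "delta_rot": [0, 0, 0]}, {"offset": [0.001, 0.008, 0], "delta_rot": [0, 0, 0]}]'

```text
t: 27.25
tool_pos: [484.6, 220.0, 131.9]
orientation: [2.376, 2.054, -0.003]
wrist_force: [-0.6, -6.1, -4.6]
grip_width: 31.6
finger_force: 30.0
```

apply_moves --increments '[{"offset": [0, 0, 0], "delta_rot": [0, 0, 0]}, {"offset": [0, 0, 0], "delta_rot": [0, 0, 0]}, {"offset": [0, 0, 0], "delta_rot": [0, 0, 0]}, {"offset": [0, 0, 0], "delta_rot": [0, 0, 0]}, {"offset": [0, 0, 0.2], "delta_rot": [0, 0, 0]}, {"offset": [0, 0, 0.4], "delta_rot": [0, 0, 0]}, {"offset": [0, 0, 0.6], "delta_rot": [0, 0, 0]}, {"offset": [0, 0, 0.75], "delta_rot": [0, 0, 0]}, {"offset": [0, 0, 0.75], "delta_rot": [0, 0, 0]}, {"offset": [0, 0, 0.75], "delta_rot": [0, 0, 0]}]' --fingers -1

```text
t: 28.25
tool_pos: [485.2, 221.0, 282.8]
orientation: [2.376, 2.054, 0.002]
wrist_force: [0.4, 0.4, 0.2]
grip_width: 88.2
finger_force: 0.0
```

```bash
python3 -c "
from ax import *
prof('w19',a0=-5,a1=45)
c=dict(np.load('w19.npz'));parts(c,wcloud(c))
P=wcloud(c);p=band(P,(484.6,221),(160,180),30);print('block top',rect(p),np.median(p[:,2]))
s=imaging.read_camera('scene');np.savez('sc2.npz',**s)
u=proj(s,(487,240,140)).astype(int);print(u)
cv2.imwrite('pics/sc2.png',cv2.resize(s['img'][u[1]-60:u[1]+90,u[0]-80:u[0]+120,::-1],None,fx=3.5,fy=3.5))"
```

```text
t 28.25 pos [485.2 221.  282.8] xang 81.7 tilt [ 0.002  0.    -1.   ] F [0.4 0.4 0.2] w 88.2 f 0.0
-5 202 mid 1.0 w 30.6 z95 167.0
0 212 mid 0.5 w 31.4 z95 167.3
5 226 mid 0.5 w 31.2 z95 167.8
10 255 mid 0.6 w 32.2 z95 166.8
15 269 mid 1.0 w 33.2 z95 164.7
20 159 mid 1.3 w 32.6 z95 166.0
25 215 mid 0.5 w 46.8 z95 173.5
30 367 mid 0.5 w 46.8 z95 173.5
35 317 mid 0.5 w 43.4 z95 171.7
40 319 mid 0.5 w 43.3 z95 171.8
blue [253, 136, 54, 39, 1815] [489.8 263.9  44.7  31.4  -7.8] [160.6 170.1 173.9]
red [332, 45, 69, 28, 1540] [562.5 329.4  50.5  17.2  -8.6] [197.4 199.  200.2]
block top [484.4 220.1  41.6  31.4  80.6] 165.26687899764823
[357 256]
```

View pics/sc2.png

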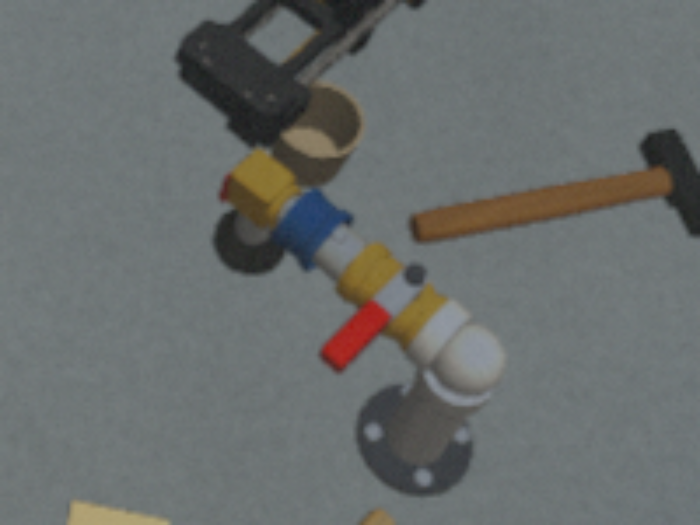

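The scene crop shows the coupled spout hanging with its bell down, sleeve forward and lever still shut. One finer check of how far home the shoulder is.

```bash
python3 - <<'E'
from out import *
th=np.radians(81.7);u=np.array([np.cos(th),np.sin(th)]);v=np.array([-u[1],u[0]]);o=np.array([490.3,264.])
for n in("w10","w12","w15","w16","w18","w19"):
    c=dict(np.load(n+".npz"));P=wcloud(c);q=P[...,:2]-o;a=q@u;t=q@v
    hsv=cv2.cvtColor(c["img"],cv2.COLOR_RGB2HSV);H,S=hsv[...,0].astype(int),hsv[...,1].astype(int)
    col={"blue":(H>100)&(H<125)&(S>110),"brass":(H>12)&(H<26)&(S>90),"grey":(S<60)}
    m=(abs(t)<6)&(P[...,2]>145)&(P[...,2]<180)&(a<20)
    print(n,{k:np.round(np.percentile(a[m&w],[1,99]),1).tolist()+[int((m&w).sum())] for k,w in col.items() if (m&w).sum()>5})
    for w0,w1,nm in((-100,-20,"pre"),(-30,20,"cpl")):
        k=m&col["grey"]&(a>w0)&(a<w1); 
        if k.sum()>10: h=np.sort(a[k]); g=np.argmax(np.diff(h)); print("  ",nm,np.round([h[0],h[g],h[g+1],h[-1]],1))
E
```

```text
w10 {'blue': [-15.2, 15.3, 504], 'grey': [-16.5, 19.9, 99]}
   cpl [-18.5 -15.8  14.2  20. ]
w12 {'blue': [-2.2, 19.9, 386], 'grey': [-19.3, -2.8, 126]}
   cpl [-19.4  -6.4  -3.5  -2.6]
w15 {'brass': [-134.4, -9.0, 2105], 'grey': [-93.9, -9.0, 4800]}
   pre [-94.5 -64.4 -63.5 -48.9]
   cpl [-19.7  -7.6  -6.6  -5.9]
w16 {'blue': [-2.6, 14.8, 1799], 'brass': [-114.5, -9.2, 2026], 'grey': [-73.9, -9.2, 4876]}
   pre [-74.8 -44.4 -43.5 -29. ]
   cpl [-29.8 -29.  -19.3  -2.4]
w18 {'blue': [-15.5, 15.4, 3209], 'brass': [-60.7, -20.3, 1874], 'grey': [-20.6, 19.9, 514]}
   pre [-20.9 -20.4 -20.3 -20.2]
   cpl [-20.9 -19.8  15.   20. ]
w19 {'blue': [-14.9, 15.5, 581], 'brass': [-63.3, -23.8, 683], 'grey': [-64.5, 20.0, 182]}
   pre [-64.7 -64.3 -23.5 -20.5]
   cpl [-23.5 -17.4  15.8  20. ]
```

apply_moves --increments '[{"offset": [-0.03, -0.2, 0], "delta_rot": [0, 0, 0]}, {"offset": [-0.045, -0.3, -0.05], "delta_rot": [0, 0, 0]}, {"offset": [-0.045, -0.3, -0.1], "delta_rot": [0, 0, 0]}, {"offset": [-0.045, -0.3, -0.1], "delta_rot": [0, 0, 0]}, {"offset": [-0.045, -0.3, -0.1], "delta_rot": [0, 0, 0]}]'

```text
t: 28.85
tool_pos: [475.5, 161.4, 261.4]
orientation: [-2.375, -2.054, 0.002]
wrist_force: [-0.4, -1.1, 0.4]
grip_width: 88.2
finger_force: 0.0
```

```bash
python3 - <<'E'
from ax import *
st();c,P=wshot("w20")
p=band(P,(484.6,221),(160,180),30);print('block top',rect(p),np.median(p[:,2]))
m=(np.hypot(P[...,0]-486,P[...,1]-235)<60)&(P[...,2]>130)
ys,xs=np.where(m);y0,y1,x0,x1=ys.min(),ys.max(),xs.min(),xs.max();print(y0,y1,x0,x1)
k=min(800/(x1-x0+20),600/(y1-y0+20));cv2.imwrite("pics/w20c.png",cv2.resize(c["img"][max(0,y0-10):y1+10,max(0,x0-10):x1+10,::-1],None,fx=k*.98,fy=k*.98))
th=np.radians(81.7);u=np.array([np.cos(th),np.sin(th)]);v=np.array([-u[1],u[0]])
q=P[...,:2]-np.array([490.3,264.]);a=q@u;t=q@v
k=(abs(t)<4)&(P[...,2]>140)&(a<-5)&(a>-75)
for b in np.arange(-64,-10,2): 
    w=k&(a>=b)&(a<b+2)
    if w.sum(): print(b,w.sum(),np.round(np.median(P[w][:,2]),1),c["img"][w].mean(0).astype(int))
E
```

```text
t 28.85 pos [475.5 161.4 261.4] xang 81.7 tilt [-0.002  0.    -1.   ] F [-0.4 -1.1  0.4] w 88.2 f 0.0
block top [483.6 220.   40.9  31.7  81.7] 165.26804525905482
0 419 0 559
-64 29 163.9 [158 134  83]
-62 23 164.5 [160 139  87]
-60 27 164.7 [161 139  87]
-58 30 164.8 [162 140  88]
-56 23 165.1 [161 140  88]
-54 32 165.5 [161 139  88]
-52 32 165.8 [161 140  89]
-50 22 165.3 [161 140  90]
-48 33 165.9 [161 140  91]
-46 33 166.0 [159 139  92]
-44 22 166.0 [157 138  93]
-42 33 166.2 [158 139  96]
-40 33 166.3 [159 140  98]
-38 21 166.4 [159 140  99]
-36 33 166.7 [159 140  99]
-34 32 166.5 [160 140  97]
-32 33 165.2 [150 131  89]
-30 2353 406.4 [58 59 59]
-28 33 164.0 [156 135  90]
-26 32 164.2 [156 135  86]
-24 20 159.0 [141 144 151]
-22 29 159.3 [148 154 163]
-20 31 165.7 [134 138 145]
-18 26 166.1 [141 146 156]
-16 42 172.9 [ 59  82 122]
-14 36 173.2 [ 53  80 127]
-12 24 172.9 [ 53  80 127]
```

View pics/w20c.png

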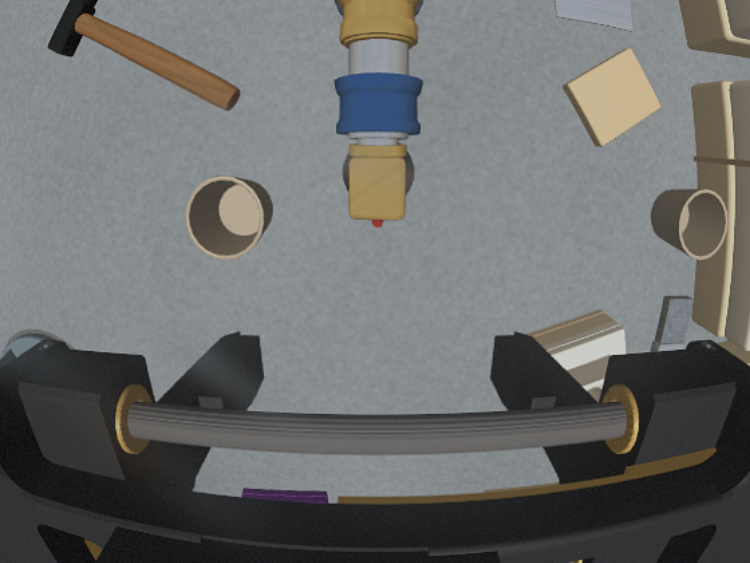

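The picture shows a gap of about 4 mm between the brass shoulder (378,150) and the mouth, and the spout droops about 5°. The sleeve is forward, so it is locked, but the plug has eased back. I'll re-grip at the drooped angle, level it, and push home again.

apply_moves --increments '[{"offset": [0.02, 0.13, 0], "delta_rot": [0.03, -0.004, 0]}, {"offset": [0.04, 0.276, 0], "delta_rot": [0.058, -0.008, 0]}, {"offset": [0.04, 0.276, -0.15], "delta_rot": [0.058, -0.008, 0]}, {"offset": [0.04, 0.276, -0.3], "delta_rot": [0.058, -0.008, 0]}, {"offset": [0.04, 0.276, -0.3], "delta_rot": [0.058, -0.008, 0]}, {"offset": [0.04, 0.276, -0.3], "delta_rot": [0.058, -0.008, 0]}]'

```text
t: 29.5
tool_pos: [483.9, 216.6, 202.7]
orientation: [-2.33, -2.016, -0.101]
wrist_force: [0.2, 0.1, 1.1]
grip_width: 88.0
finger_force: 0.0
```

```bash
python3 - <<'E'
from ax import *
st();c,P=wshot("w21")
p=band(P,(484.6,221),(160,180),30);print('block top',rect(p),np.median(p[:,2]))
E
```

```text
t 29.5 pos [483.9 216.6 202.7] xang 81.7 tilt [ 0.011  0.087 -0.996] F [0.2 0.1 1.1] w 88.0 f 0.0
block top [483.8 220.4  41.6  31.7  80.3] 165.20561458415014
```

apply_moves --increments '[{"offset": [0, 0.019, -0.12], "delta_rot": [0, 0, 0]}, {"offset": [0, 0.019, -0.25], "delta_rot": [0, 0, 0]}, {"offset": [0, 0.019, -0.36], "delta_rot": [0, 0, 0]}, {"offset": [0, 0.019, -0.36], "delta_rot": [0, 0, 0]}, {"offset": [0, 0.019, -0.36], "delta_rot": [0, 0, 0]}]'

```text
t: 30.05
tool_pos: [485.0, 220.1, 132.0]
orientation: [-2.332, -2.016, -0.104]
wrist_force: [0.4, -0.7, 0.8]
grip_width: 88.2
finger_force: 0.0
```

apply_moves --increments '[{"offset": [0, 0, 0], "delta_rot": [0, 0, 0]}, {"offset": [0, 0, 0], "delta_rot": [0, 0, 0]}, {"offset": [0, 0, 0], "delta_rot": [0, 0, 0]}, {"offset": [0, 0, 0], "delta_rot": [0, 0, 0]}, {"offset": [0, 0, 0], "delta_rot": [0, 0, 0]}, {"offset": [0, 0, 0], "delta_rot": [0, 0, 0]}, {"offset": [0, 0, 0], "delta_rot": [0, 0, 0]}, {"offset": [0, 0, 0], "delta_rot": [0, 0, 0]}]' --fingers 1

```text
t: 30.85
tool_pos: [484.0, 219.8, 130.3]
orientation: [-2.332, -2.016, -0.102]
wrist_force: [0.8, -1.0, 0.0]
grip_width: 31.7
finger_force: 29.9
```

apply_moves --increments '[{"offset": [0, -0.001, 0.007], "delta_rot": [-0.02, 0.003, 0]}, {"offset": [0, 0, 0.014], "delta_rot": [-0.04, 0.0055, 0]}, {"offset": [0, 0, 0.021], "delta_rot": [-0.058, 0.008, 0]}, {"offset": [0, 0, 0.021], "delta_rot": [-0.058, 0.008, 0]}, {"offset": [0, 0.004, 0.021], "delta_rot": [-0.058, 0.008, 0]}, {"offset": [0, 0.004, 0.021], "delta_rot": [-0.058, 0.008, 0]}]'

```text
t: 31.45
tool_pos: [483.6, 220.4, 134.1]
orientation: [-2.376, -2.054, 0.001]
wrist_force: [0.6, -1.9, -4.5]
grip_width: 31.6
finger_force: 29.9
```

```bash
cat > gap.py <<'E'
from ax import *
def gap(name):
    st();c,P=wshot(name)
    th=np.radians(81.7);u=np.array([np.cos(th),np.sin(th)]);v=np.array([-u[1],u[0]])
    q=P[...,:2]-np.array([490.3,264.]);a=q@u;t=q@v
    k=(abs(t)<4)&(P[...,2]>140)&(P[...,2]<180)
    out=[]
    for b in np.arange(-64,-12,3):
        w=k&(a>=b)&(a<b+3)
        if w.sum()>5: i=c["img"][w].mean(0);out.append((int(b),round(float(np.median(P[w][:,2])),1),"br" if i[0]>i[2]+30 else "bl" if i[2]>i[0]+30 else "gr"))
    print(out)
    hsv=cv2.cvtColor(c["img"],cv2.COLOR_RGB2HSV);H,S=hsv[...,0].astype(int),hsv[...,1].astype(int)
    w=k&(H>12)&(H<26)&(S>70)&(a<-10);print("brass front edge a=",np.round(np.percentile(a[w],99),1),"(mouth -19.5)")
    parts(c,P)
E
python3 -c "
from gap import *
gap('w22')"
```

```text
t 31.45 pos [483.6 220.4 134.1] xang 81.7 tilt [-0.001 -0.    -1.   ] F [ 0.6 -1.9 -4.5] w 31.6 f 29.9
[(-64, 168.1, 'br'), (-61, 168.9, 'br'), (-46, 169.4, 'br'), (-43, 169.6, 'br'), (-40, 169.5, 'br'), (-37, 169.6, 'br'), (-34, 169.5, 'br'), (-31, 169.0, 'br'), (-28, 166.8, 'br'), (-25, 166.0, 'br'), (-22, 165.7, 'br'), (-16, 173.2, 'bl'), (-13, 173.1, 'bl')]
brass front edge a= -20.0 (mouth -19.5)
blue [222, 156, 123, 93, 9618] [490.2 263.8  47.6  32.   -8.9] [161.1 170.2 173.9]
red [461, 0, 93, 30, 1670] [569.6 320.5  40.4  10.1   7.2] [195.4 198.4 200.1]
```

apply_moves --increments '[{"offset": [0.001, 0.006, 0], "delta_rot": [0, 0, 0]}, {"offset": [0.002, 0.012, 0], "delta_rot": [0, 0, 0]}, {"offset": [0.002, 0.012, 0], "delta_rot": [0, 0, 0]}, {"offset": [0.002, 0.012, 0], "delta_rot": [0, 0, 0]}]'

```text
t: 31.9
tool_pos: [483.6, 221.2, 133.8]
orientation: [2.376, 2.054, -0.006]
wrist_force: [-0.4, -10.7, -4.9]
grip_width: 31.6
finger_force: 29.9
```

apply_moves --increments '[{"offset": [-0.001, -0.006, 0], "delta_rot": [0, 0, 0]}, {"offset": [-0.001, -0.006, 0], "delta_rot": [0, 0, 0]}, {"offset": [-0.001, -0.006, 0], "delta_rot": [0, 0, 0]}]'

```text
t: 32.2
tool_pos: [483.7, 221.0, 134.1]
orientation: [2.377, 2.054, -0.003]
wrist_force: [-0.6, -5.6, -3.9]
grip_width: 32.0
finger_force: 29.9
```

```bash
python3 -c "
from gap import *
gap('w23')"
```

```text
t 32.2 pos [483.7 221.  134.1] xang 81.7 tilt [-0.001 -0.001 -1.   ] F [-0.6 -5.6 -3.9] w 32.0 f 29.9
[(-61, 168.6, 'br'), (-46, 168.9, 'br'), (-43, 169.6, 'br'), (-40, 169.5, 'br'), (-37, 169.5, 'br'), (-34, 169.4, 'br'), (-31, 169.2, 'br'), (-28, 167.2, 'br'), (-25, 166.0, 'br'), (-22, 165.8, 'br'), (-16, 173.2, 'bl'), (-13, 173.1, 'bl')]
brass front edge a= -19.7 (mouth -19.5)
blue [221, 157, 125, 94, 9608] [490.4 263.7  48.2  32.1  -8.9] [160.9 170.2 173.9]
red [447, 0, 107, 32, 1882] [567.2 320.5  44.   11.    6.6] [195.2 198.4 200.1]
```

apply_moves --increments '[{"offset": [0, 0, 0], "delta_rot": [0, 0, 0]}, {"offset": [0, 0, 0], "delta_rot": [0, 0, 0]}, {"offset": [0, 0, 0], "delta_rot": [0, 0, 0]}]' --fingers -1

```text
t: 32.55
tool_pos: [484.7, 222.3, 135.2]
orientation: [2.376, 2.055, 0.003]
wrist_force: [0.5, 0.4, 0.2]
grip_width: 53.8
finger_force: 0.0
```

```bash
python3 -c "
from gap import *
gap('w24')"
```

```text
t 32.55 pos [484.7 222.3 135.2] xang 81.7 tilt [ 0.002  0.001 -1.   ] F [0.5 0.4 0.2] w 53.8 f 0.0
[(-64, 164.1, 'br'), (-46, 166.0, 'br'), (-43, 166.1, 'br'), (-40, 166.3, 'br'), (-37, 166.7, 'br'), (-34, 165.9, 'br'), (-31, 163.9, 'br'), (-28, 164.2, 'br'), (-25, 161.2, 'br'), (-16, 173.1, 'bl'), (-13, 173.2, 'bl')]
brass front edge a= -23.4 (mouth -19.5)
blue [220, 162, 124, 91, 9380] [490.4 263.9  48.3  32.1  -9.1] [160.9 170.2 173.9]
red [424, 0, 126, 36, 2447] [564.3 321.3  50.4  12.5   5.9] [195.3 198.6 200.1]
```

The released spout returns to exactly the same rest position each time (shoulder about 4 mm out). The sleeve is fully forward and it holds there, so this is the play of the lock. Moving on to the lever.

apply_moves --increments '[{"offset": [0, 0, 0.02], "delta_rot": [0, 0, 0]}, {"offset": [0, 0, 0.2], "delta_rot": [0, 0, 0]}, {"offset": [0, 0, 0.4], "delta_rot": [0, 0, 0]}, {"offset": [0.05, 0.07, 0.6], "delta_rot": [0, 0, -0.1]}, {"offset": [0.1, 0.15, 0.6], "delta_rot": [0, 0, -0.2]}, {"offset": [0.2, 0.25, 0.6], "delta_rot": [0, 0, -0.3]}, {"offset": [0.28, 0.37, 0.6], "delta_rot": [0, 0, -0.4]}, {"offset": [0.34, 0.45, 0.6], "delta_rot": [0, 0, -0.5]}, {"offset": [0.39, 0.536, 0.6], "delta_rot": [0, 0, -0.6]}, {"offset": [0.39, 0.536, 0.6], "delta_rot": [0, 0, -0.6]}]' --fingers -1

```text
t: 33.6
tool_pos: [562.7, 330.6, 254.5]
orientation: [-3.033, -0.815, -0.001]
wrist_force: [-0.4, -0.2, 1.0]
grip_width: 88.1
finger_force: 0.0
```

apply_moves --increments '[{"offset": [0, 0, 0], "delta_rot": [0, 0, -0.1]}, {"offset": [0, 0, 0], "delta_rot": [0, 0, -0.2]}, {"offset": [0, 0, 0], "delta_rot": [0, 0, -0.3]}, {"offset": [0, 0, 0], "delta_rot": [0, 0, -0.4]}, {"offset": [0, 0, 0], "delta_rot": [0, 0, -0.447]}, {"offset": [0, 0, 0], "delta_rot": [0, 0, -0.447]}, {"offset": [0, 0, 0], "delta_rot": [0, 0, -0.447]}, {"offset": [0, 0, 0], "delta_rot": [0, 0, -0.447]}]'

```text
t: 34.4
tool_pos: [562.0, 328.8, 254.7]
orientation: [-3.134, 0.223, -0.0]
wrist_force: [-0.2, 0.0, 1.6]
grip_width: 88.5
finger_force: 0.0
```

```bash
python3 - <<'E'
from out import *
st();c,P=wshot("w25");parts(c,P)
t=imaging.read_camera("top");Pt=cloud(t);parts(t,Pt);covers(Pt)
E
```

```text
t 34.4 pos [562.  328.8 254.7] xang -8.1 tilt [ 0.  0. -1.] F [-0.2  0.   1.6] w 88.5 f 0.0
blue [352, 255, 21, 48, 626] [495.7 271.7  41.   18.9  -0.9] [159.5 170.2 174. ]
red [268, 189, 27, 73, 1873] [555.8 331.7  67.4  20.6  -6.7] [197.3 198.8 200. ]
blue [179, 212, 11, 15, 143] [489.8 264.3  40.8  27.9  -7.6] [161.  170.1 176.5]
red [156, 183, 7, 10, 57] [573.7 327.1  26.6  16.1  -7.7] [194.8 200.5 206.4]
b1 (45, 65) [657.   -1.  110.9  87.5   9.3] 57.1
b1 (46, 70) [657.   -1.  110.9  87.5   9.3] 57.2
b1 (78, 105) [656.6  -0.9  71.4  43.9   9.6] 90.7
b2 (45, 65) [ 613.3 -230.   111.4   89.6   -8.5] 56.9
b2 (46, 70) [ 613.4 -229.6  111.2   88.6   -8.2] 56.9
b2 (78, 105) [ 613.  -229.6   70.3   44.6   -8.6] 89.8
b3 (45, 65) [ 500.2 -402.1  111.    90.5  -15.4] 56.5
b3 (46, 70) [ 500.2 -402.1  111.    90.5  -15.4] 56.6
b3 (78, 105) [ 500.1 -402.3   71.    47.1  -15.3] 90.3
```

apply_moves --increments '[{"offset": [0.004, 0.004, -0.15], "delta_rot": [0, 0, 0]}, {"offset": [0.004, 0.004, -0.28], "delta_rot": [0, 0, 0]}, {"offset": [0.004, 0.004, -0.36], "delta_rot": [0, 0, 0]}, {"offset": [0.004, 0.004, -0.36], "delta_rot": [0, 0, 0]}]'

```text
t: 34.9
tool_pos: [561.3, 329.2, 179.5]
orientation: [3.131, -0.226, -0.008]
wrist_force: [-0.0, -0.3, -0.3]
grip_width: 88.2
finger_force: 0.0
```

apply_moves --increments '[{"offset": [0, 0, 0], "delta_rot": [0, 0, 0]}, {"offset": [0, 0, 0], "delta_rot": [0, 0, 0]}, {"offset": [0, 0, 0], "delta_rot": [0, 0, 0]}, {"offset": [0, 0, 0], "delta_rot": [0, 0, 0]}, {"offset": [0, 0, 0], "delta_rot": [0, 0, 0]}, {"offset": [0, 0, 0], "delta_rot": [0, 0, 0]}, {"offset": [0, 0, 0], "delta_rot": [0, 0, 0]}, {"offset": [0, 0, 0], "delta_rot": [0, 0, 0]}, {"offset": [0, 0, 0], "delta_rot": [0, 0, 0]}]' --fingers 1

```text
t: 35.8
tool_pos: [562.9, 329.7, 182.5]
orientation: [3.133, -0.227, -0.0]
wrist_force: [1.6, -3.0, 1.0]
grip_width: 17.9
finger_force: 1.3
```

```bash
python3 - <<'E'
from w import *
s=st();p=s["tool_pos"][:2];piv=np.array([499.3,339.0]);r=p-piv
print(np.hypot(*r),np.degrees(np.arctan2(r[1],r[0])))
for k in range(1,11):
    a=np.radians(9.2*k);R=np.array([[np.cos(a),-np.sin(a)],[np.sin(a),np.cos(a)]])
    d=(R@r-r)/200;print(k,np.round(d,3),np.round(a/1.5,3))
E
```

```text
t 35.8 pos [562.9 329.7 182.5] xang -8.3 tilt [-0. -0. -1.] F [ 1.6 -3.   1. ] w 17.9 f 1.3
64.29103298240898 -8.291177523632708
1 [0.003 0.051] 0.107
2 [-0.002  0.103] 0.214
3 [-0.015  0.153] 0.321
4 [-0.036  0.2  ] 0.428
5 [-0.064  0.243] 0.535
6 [-0.098  0.281] 0.642
7 [-0.139  0.313] 0.749
8 [-0.184  0.338] 0.856
9 [-0.232  0.356] 0.963
10 [-0.283  0.366] 1.07
```

apply_moves --increments '[{"offset": [0.002, 0.026, 0], "delta_rot": [0, 0, 0.054]}, {"offset": [0.003, 0.051, 0], "delta_rot": [0, 0, 0.107]}, {"offset": [0.001, 0.077, 0], "delta_rot": [0, 0, 0.161]}, {"offset": [-0.002, 0.103, 0], "delta_rot": [0, 0, 0.214]}, {"offset": [-0.008, 0.128, 0], "delta_rot": [0, 0, 0.268]}, {"offset": [-0.015, 0.153, 0], "delta_rot": [0, 0, 0.321]}, {"offset": [-0.025, 0.177, 0], "delta_rot": [0, 0, 0.375]}, {"offset": [-0.036, 0.2, 0], "delta_rot": [0, 0, 0.428]}, {"offset": [-0.05, 0.222, 0], "delta_rot": [0, 0, 0.482]}, {"offset": [-0.064, 0.243, 0], "delta_rot": [0, 0, 0.535]}]'

```text
t: 36.8
tool_pos: [550.2, 376.3, 182.4]
orientation: [2.968, 1.018, -0.003]
wrist_force: [-1.6, -9.3, 3.1]
grip_width: 17.6
finger_force: 30.1
```

```bash
python3 - <<'E'
from w import *
s=st();p=s["tool_pos"][:2];piv=np.array([499.3,339.0]);r=p-piv
a0=np.degrees(np.arctan2(r[1],r[0]));print(np.hypot(*r),a0)
r=64.3*np.array([np.cos(np.radians(37.7)),np.sin(np.radians(37.7))])
for k in range(1,11):
    a=np.radians(4.5*k);R=np.array([[np.cos(a),-np.sin(a)],[np.sin(a),np.cos(a)]])
    d=(R@r-r)/200;print(k,np.round(d,3),np.round(a/1.5,3))
E
```

```text
t 36.8 pos [550.2 376.3 182.4] xang 37.9 tilt [-0.001 -0.004 -1.   ] F [-1.6 -9.3  3.1] w 17.6 f 30.1
63.16374855137152 36.24430408030411
1 [-0.016  0.019] 0.052
2 [-0.034  0.037] 0.105
3 [-0.053  0.054] 0.157
4 [-0.073  0.069] 0.209
5 [-0.095  0.082] 0.262
6 [-0.117  0.094] 0.314
7 [-0.14   0.104] 0.367
8 [-0.164  0.112] 0.419
9 [-0.189  0.118] 0.471
10 [-0.214  0.122] 0.524
```

apply_moves --increments '[{"offset": [-0.016, 0.019, 0], "delta_rot": [0, 0, 0.052]}, {"offset": [-0.034, 0.037, 0], "delta_rot": [0, 0, 0.105]}, {"offset": [-0.053, 0.054, 0], "delta_rot": [0, 0, 0.157]}, {"offset": [-0.073, 0.069, 0], "delta_rot": [0, 0, 0.209]}, {"offset": [-0.095, 0.082, 0], "delta_rot": [0, 0, 0.262]}, {"offset": [-0.117, 0.094, 0], "delta_rot": [0, 0, 0.314]}, {"offset": [-0.14, 0.104, 0], "delta_rot": [0, 0, 0.367]}, {"offset": [-0.164, 0.112, 0], "delta_rot": [0, 0, 0.419]}, {"offset": [-0.189, 0.118, 0], "delta_rot": [0, 0, 0.471]}, {"offset": [-0.21, 0.122, 0], "delta_rot": [0, 0, 0.515]}]'

```text
t: 37.8
tool_pos: [511.2, 398.9, 182.6]
orientation: [2.364, 2.057, -0.0]
wrist_force: [20.3, -15.0, -8.4]
grip_width: 17.5
finger_force: 30.1
```

apply_moves --increments '[{"offset": [-0.006, 0.001, 0], "delta_rot": [0, 0, 0.005]}, {"offset": [-0.012, 0.001, 0], "delta_rot": [0, 0, 0.01]}, {"offset": [-0.012, 0.001, 0], "delta_rot": [0, 0, 0.01]}]'

```text
t: 38.1
tool_pos: [511.2, 398.9, 182.6]
orientation: [2.353, 2.067, 0.005]
wrist_force: [19.1, -11.9, -6.9]
grip_width: 18.0
finger_force: 30.4
```

At the stop, with about 20 N resisting. Release, lift and check.

apply_moves --increments '[{"offset": [0, 0, 0], "delta_rot": [0, 0, 0]}, {"offset": [0, 0, 0], "delta_rot": [0, 0, 0]}, {"offset": [0, 0, 0], "delta_rot": [0, 0, 0]}, {"offset": [0, 0, 0], "delta_rot": [0, 0, 0]}, {"offset": [0, 0, 0.15], "delta_rot": [0, 0, 0]}, {"offset": [0, 0, 0.35], "delta_rot": [0, 0, 0]}, {"offset": [0, -0.2, 0.55], "delta_rot": [0, 0, 0]}, {"offset": [0, -0.45, 0.6], "delta_rot": [0, 0, 0]}, {"offset": [0, -0.6, 0.6], "delta_rot": [0, 0, 0]}, {"offset": [0, -0.6, 0.6], "delta_rot": [0, 0, 0]}]' --fingers -1

```text
t: 39.1
tool_pos: [506.1, 280.2, 303.9]
orientation: [2.358, 2.073, 0.002]
wrist_force: [0.4, 0.8, -0.2]
grip_width: 88.0
finger_force: 0.0
```

```bash
python3 - <<'E'
from gap import *
gap("w26");c=dict(np.load("w26.npz"));P=wcloud(c)
m=masks(c)["red"]&(P[...,2]>190)&(P[...,2]<205)&(P[...,1]>330);p=P[m];print("lever",rect(p),len(p))
cv2.imwrite("pics/w26.png",c["img"][:,:,::-1])
E
```

```text
t 39.1 pos [506.1 280.2 303.9] xang 82.6 tilt [ 0.002 -0.    -1.   ] F [ 0.4  0.8 -0.2] w 88.0 f 0.0
[(-64, 164.5, 'br'), (-61, 164.8, 'br'), (-58, 165.1, 'br'), (-55, 165.6, 'br'), (-52, 165.4, 'br'), (-49, 166.0, 'br'), (-46, 165.7, 'br'), (-43, 166.1, 'br'), (-40, 166.2, 'br'), (-37, 166.6, 'br'), (-34, 165.9, 'br'), (-31, 164.0, 'br'), (-28, 164.0, 'br'), (-25, 160.5, 'br'), (-19, 172.9, 'gr'), (-16, 173.4, 'bl'), (-13, 173.4, 'bl')]
brass front edge a= -23.7 (mouth -19.5)
blue [242, 201, 50, 37, 1441] [490.  264.2  45.8  31.2  -8.8] [161.2 170.  174. ]
red [256, 27, 24, 65, 1416] [511.4 400.1  51.5  17.   81.3] [197.3 198.9 200.3]
lever [511.4 400.1  51.5  17.   81.3] 1422
```

View pics/w26.png

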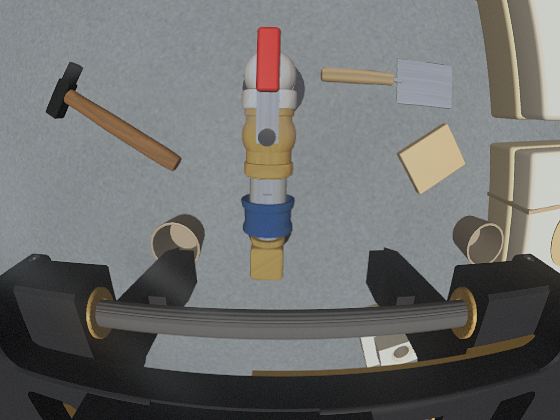

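The lever lies along the pipe toward the riser at (268,60), the sleeve is forward, the spout is hanging, and the bystanders are in place. One last cover check, then hand in.

```bash
python3 - <<'E'
from look import *
st();P=cloud(imaging.read_camera("top"));covers(P)
ok=all(abs(np.median(band(P,xy,(46,70))[:,2])-57)<1.2 for xy in B.values())
print(ok, robot.hand_in() if ok else "not handed in")
E
```

```text
t 39.15 pos [505.8 281.9 303.4] xang 82.7 tilt [ 0.001  0.001 -1.   ] F [-0.5  0.7 -0.2] w 88.2 f 0.0
b1 (45, 65) [ 6.550e+02 -2.000e-01  1.108e+02  8.830e+01  8.600e+00] 57.0
b1 (46, 70) [ 6.550e+02 -1.000e-01  1.108e+02  8.850e+01  8.600e+00] 57.0
b1 (78, 105) [655.7   0.   71.3  43.4   9.3] 91.0
b2 (45, 65) [ 612.8 -229.5  112.2   88.6   -8.1] 56.9
b2 (46, 70) [ 612.8 -229.5  112.2   88.6   -8.1] 56.9
b2 (78, 105) [ 612.8 -229.5   71.4   44.4   -7.8] 90.6
b3 (45, 65) [ 500.  -402.   110.4   90.7  -15.5] 56.7
b3 (46, 70) [ 500.  -401.9  110.4   90.7  -15.2] 56.9
b3 (78, 105) [ 500.  -402.5   70.7   46.   -15. ] 90.3
the job is handed in; nothing more can be done
True None
```

Job handed in: all three covers are closed flush, the sleeve sprang forward over the spout, and the valve was then swung fully open; one doubt is that the released spout settles about 4 mm out of the mouth (at its top) with a 4–5° droop, even after a second push home, which I took to be play in the lock.

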